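# Empty the tipping wash pan and wedge it upright

### The job

Tip the steel pan over by its handle bar so that all four metal movement holders slide out into the tray, then let the pan down gently until it stands fully upright on its stop. Then take the mallet and drive the wooden wedge in behind the pan with the mallet's head, not with the fingers, until it stops advancing and sits tight, and lay the mallet back down on the bench. Leave the loupe, the jar and the steel bench block alone.

Things in the scene. Friction and masses are not known exactly. Their poses are not given: they have to be found in the camera images.
- stand: Fixed grey stand of the pan, base plate 12 mm thick. Origin on the bench below the middle of the pan's hinge. Its x axis lies along the hinge, y points level to the side the pan pours to (tray side). Positions called 'stand x, y' below are along these axes from this origin. Hinge posts at stand x = -61 and +61 mm, y = 0, 100 mm high. Position and yaw vary.
- pan_hinge (a point): Middle of the pan's hinge axis: fixed, straight above the stand's origin, 95 mm above the bench; axes as the stand.
- pan (a joint): Hinge angle (rad) of the steel pan: 0 = upright on its stop; grows as it tips to stand +y; end stop 2.05. Weighs about 0.6 kg; raising it by its bar takes about 8 N at first. Let go below about 1.4 rad it falls back by itself and slams; further over it roughly stays. The holders slide out between 1.4 and 2.05 rad.
- pan_lip (a point): Middle of the pan's pouring lip. The upright pan is an open hopper 100 mm wide (stand x -50 to 50): back wall outside at stand y = -102 mm, from 25 to 125 mm above the bench; floor 70 mm deep (y); front wall flared 28 degrees up to this lip at stand y = +28 mm, 135 mm above the bench. Turns with the pan.
- pan_bar (a point): Middle of the pan's handle, a round dark bar 10 mm thick, 80 mm long, along stand x, on two arms behind the back wall. Pan upright: stand y = -125 mm, 165 mm above the bench. It goes over the top on a circle of 143 mm radius about the hinge, to stand y = +120 mm, 174 mm above the bench at full tip. Free space 25 mm below it: fingers can push or straddle it from above.
- tray: Fixed aluminium sorting tray 170 x 190 mm (its x, y), walls 30 mm high and 4 mm thick, dark lined floor 8 mm up; origin at the centre of its underside. Stands on the pouring side of the stand.
- wedge: Loose wooden wedge 120 mm long, 34 mm high, 0.09 kg, on the stand's base plate (12 mm above the bench). Origin at the bottom corner of the thin end, on its straight side; x points the way it is driven (stand +x). The straight face y = 0 bears on a fixed fence 28 mm high (stand x -110 to 30 mm); the other face slopes from y = 12 mm at the thin end to 32 mm at the butt (x = -120 mm).
- wedge_butt (a point): Centre of the wedge's butt, the end face 32 mm wide and 34 mm high that looks to the wedge's -x and is to be struck; 29 mm above the bench; axes as the wedge.
- wedge_gap (a point): Mouth of the gap behind the pan: fixed, at the pan's near edge (stand x = -50 mm), 30 mm above the bench; axes as the stand. The gap between fence and back wall is 20 to 24 mm (varies), so the wedge jams with 48 to 72 mm of its length past this point, not known beforehand. It jams by friction: driven home with about 15 to 20 N it stays tight.
- mallet: Loose mallet, about 0.22 kg, lying flat on the bench. Origin on its underside below the middle of the white head, a cylinder 34 mm thick, 76 mm long along the mallet's y (striking faces at y = +38 and -38 mm, centre 17 mm up). The handle, 20 mm thick, axis 17 mm up, runs from the head along -x to a square butt (24 x 26 x 34 mm) at x = -165 mm.
- mallet_grip (a point): Point on the axis of the mallet's handle, 50 mm from the head's middle towards the butt, 17 mm up (near the centre of mass); axes as the mallet.
- holder0_center (a point): Centre of one of four loose aluminium movement holders, stepped discs 33 mm in diameter, 18 mm high, 45 g, lying in the pan at the start.
- holder1_center (a point): Centre of one of four loose aluminium movement holders, stepped discs 33 mm in diameter, 18 mm high, 45 g, lying in the pan at the start.
- holder2_center (a point): Centre of one of four loose aluminium movement holders, stepped discs 33 mm in diameter, 18 mm high, 45 g, lying in the pan at the start.
- holder3_center (a point): Centre of one of four loose aluminium movement holders, stepped discs 33 mm in diameter, 18 mm high, 45 g, lying in the pan at the start.
- loupe: Bystander: black eye loupe, 60 mm tall, 40 mm wide, standing loose on the bench; origin at its underside.
- oil_jar: Bystander: closed glass jar, 70 mm tall, 52 mm wide, loose; origin at its underside.
- bench_block: Bystander: round steel bench block, 70 mm wide, 28 mm high, loose; origin at its underside.

How it is judged:
By the outcome, as a careful person would: the job done as asked, in the order asked, and still so for the second after the job is handed in, with the robot touching nothing.
It also fails if it takes over 72 s, if anything falls off the work surface, if the arm or the gripper's body presses on something with over 40 N, if the wrist force passes 120 N, or if a joint passes its speed limit or range.

### The arm

A 6-joint arm with a two-finger parallel gripper is mounted at the origin on the work surface. World frame = base frame: x ahead of the robot, y to its left, z up, the work surface at z = 0. Lengths are in m, angles in rad, forces in N, time in s.
With the tool pointing down it reaches from about 0.35 to 0.775 m from the base axis. Payload 7.3 kg.
Tool frame: the origin (TCP) lies midway between the tips of the shut fingers; the grasp point (between the pads) lies 19 mm behind it; z points along the fingers, y is the direction in which the jaws open and shut (so a half turn about z gives the same grasp; the last joint's range is limited). The gripper opens to 92 mm and grips with 3 to 60 N. Pads are 19 mm wide; open, the fingers measure 130 mm over their backs; the gripper's body (75 mm by 190 mm) begins 47 mm behind the grasp point.
Start: joints at [0.979, 0.342, 1.524, -0, 1.275, -0.146], TCP at [0.226, 0.474, 0.227] pointing down, gripper open.
Joint ranges: [-2.53, 2.53], [-0.77, 2.02], [0.04, 2.7], [-1, 4.14], [0.28, 2.66], [-3.11, 3.11]. Speed limits (rad/s): [2.57, 2.57, 3.14, 3.14, 3.14, 3.14].

### API

Orientations are given as [roll, pitch, yaw] about the fixed x, y, z axes, in that order (R = Rz(yaw) Ry(pitch) Rx(roll)).
In Python, from cell import robot gives the robot as it stands.
- The arm moves only by the shell command python3 -m crank 'ROWS' [FORCE]. ROWS is a JSON object of lists of equal length, an entry for each row: "claw": the opening, from 0 (shut) to 1 (fully open); "delta_pos": the shift along the tool's x, y, z in units of 25 mm (1.0 is 25 mm), a list of three; "roll": the turn about the tool's z in units of 6 degrees (1.0 is 6 degrees). In form: {"claw": [claw, ...], "delta_pos": [[dx, dy, dz], ...], "roll": [roll, ...]}. A call has exactly 8 rows; each row is the pose to reach, as a shift and turn from the pose commanded when the call began, along the tool's axes at that moment; what a row does not reach only later rows make up. A row lasts 1/12 s, in which the tool goes at most 41.7 mm and 7.16 degrees, less where a joint would pass 70% of its speed; a pose out of reach is approached as far as the arm can. A call with a gripper value outside its range is refused whole. The fingers move at their own pace and stop on an object; FORCE is the grip in N (left out, the last holds). Time passes only in rows, so rows that repeat a pose let the fingers close, or fill a call up. It gives the time, the measured TCP pose, the force and the opening at its end, in the units of the state.
- robot.observe(): the state, without advancing time (a new reading comes with each control period).
- robot.read_camera(name): name is "scene" or "side" or "wrist"; returns a dict with "color" (420x560x3 uint8, blue, green, red), "fx", "fy", "cx", "cy" (pixels), "k1" (the pictures are not rectified: a ray, as slopes to the right and down, at radius r is drawn at 1 + k1 r^2 times it, then the intrinsics apply), "rvec" (rotation vector, rad) and "tvec" (3), from world to camera coordinates, as OpenCV has them; the wrist camera has in their place "hand_eye" (4x4, takes a point from camera to tool coordinates, whose origin is the TCP and whose axes are the flange's). Camera axes: x right, y down, z forward; pixel columns grow to the right and rows downward; lengths in m; the calibration is good to about 2 mm. A picture is of the moment at which its call begins: read the wrist's pose just before it. There is no depth.
- robot.hand_in(): hands the job in, once; it reports no verdict.
The state is a dict: "time": time; "qpos": joint angles; "qvel": joint speeds; "joint_efforts": joint torques, N m; "tool_pos": TCP position; "tool_rot": TCP orientation; "contact_force": force on the tool from outside, world axes, zero at the start; "torque": the same for the moment, N m; "opening": finger opening in m.
Only numpy, scipy, OpenCV 4.12 (cv2) and the standard library are available. Lean on these libraries where they do the work, as an engineer would, in place of code of your own. Each camera call takes 0.05 s, during which the arm holds its last target.

## Working session

There is one attempt and no reset: what is moved stays moved. The work goes in short steps, Python scripts to look and compute and a shell command to move; the robot and the scene stay as the last step left them, time stands still between calls to the robot, and variables do not carry over. Pictures are saved under pics/ and viewed, and the job is handed in when it is done.

```bash
ls; mkdir -p pics; python3 - <<'E'
from cell import robot
import cv2
s=robot.observe(); print(s)
for n in ["scene","side","wrist"]:
    d=robot.read_camera(n); cv2.imwrite(f"pics/{n}0.png",d["color"])
    print(n,{k:(v.tolist() if hasattr(v,'tolist') else v) for k,v in d.items() if k!="color"})
E
```

```text
pics
{'time': 0.0, 'qpos': array([ 9.79002296e-01,  3.42769612e-01,  1.52499963e+00, -2.39383077e-05,
        1.27540163e+00, -1.45993753e-01]), 'qvel': array([ 0.00112396, -0.00052083, -0.00156987, -0.00079837,  0.00042809,
        0.00322899]), 'joint_efforts': array([-5.41553181e-04, -4.31243491e+01, -2.44224930e+01,  7.16901803e-02,
        5.59424073e-02, -1.41549922e-04]), 'tool_pos': array([0.22612689, 0.47336082, 0.2260267 ]), 'tool_rot': array([-3.14002789e+00, -2.06945342e-04,  2.69579920e+00]), 'contact_force': array([ 0.47506197,  0.52627198, -1.29820578]), 'torque': array([-0.01935391, -0.00074156, -0.03752623]), 'opening': 0.091700087837718}
scene {'fx': 436.473851172364, 'fy': 436.473851172364, 'cx': 280.36130734464007, 'cy': 210.45419887331005, 'k1': -0.008674767964992489, 'rvec': [0.726563565843491, 2.7706438019930495, -0.8537850768851123], 'tvec': [0.4889039719133316, -0.1970946633427306, 1.2316522436650785]}
side {'fx': 482.7081992392052, 'fy': 482.7081992392052, 'cx': 284.81060349021664, 'cy': 210.4091516340563, 'k1': -0.0868159991579074, 'rvec': [0.203629113748453, -2.729904841648139, 1.3457790202421753], 'tvec': [0.5837725994990992, 0.12562308377698836, 0.9303564135287373]}
wrist {'fx': 325.1767765886706, 'fy': 325.1767765886706, 'cx': 274.55625455875065, 'cy': 208.01484317094153, 'k1': 0.004536883504714823, 'hand_eye': [[0.0003829475800215283, -0.9627582815878181, -0.2703633565874262, 0.07341977794580012], [0.9999998162178437, 0.0004957611738278255, -0.0003489772702221392, -0.0011892049647990177], [0.0004700164120140643, -0.27036317325946474, 0.9627582945005682, -0.15773726919852898], [0.0, 0.0, 0.0, 1.0]]}
```

View pics/scene0.png

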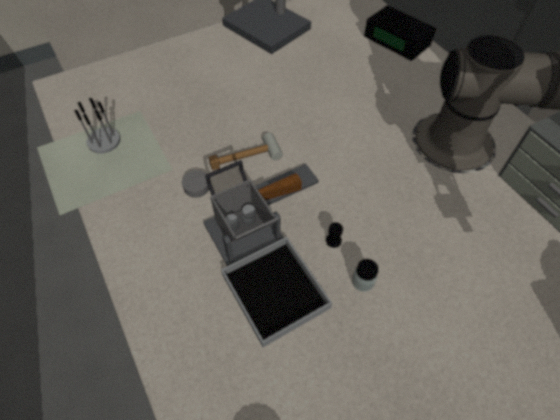

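View pics/side0.png

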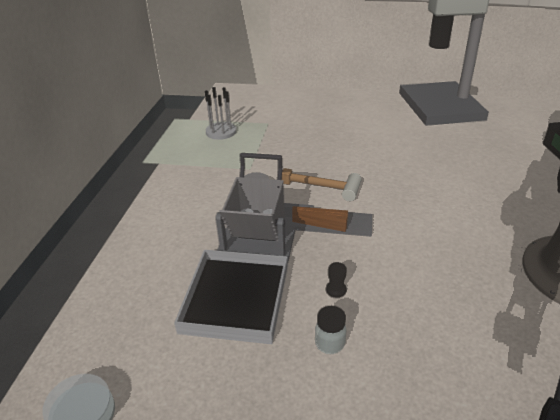

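View pics/wrist0.png

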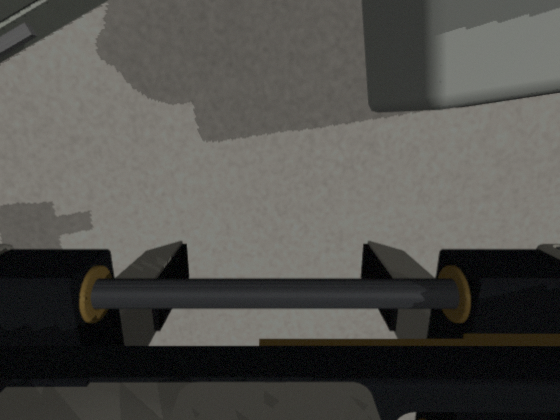

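```bash
cat > h.py <<'E'
import numpy as np, cv2
from scipy.spatial.transform import Rotation as Rn
def ext(d,s=None):
    if "rvec" in d: return cv2.Rodrigues(np.array(d["rvec"]))[0],np.array(d["tvec"])
    T=np.eye(4);T[:3,:3]=Rn.from_euler('xyz',s["tool_rot"]).as_matrix();T[:3,3]=s["tool_pos"]
    M=np.linalg.inv(T@np.array(d["hand_eye"])); return M[:3,:3],M[:3,3]
def proj(d,P,s=None):
    R,t=ext(d,s);c=np.atleast_2d(P)@R.T+t
    x=c[:,:2]/c[:,2:];x=x*(1+d["k1"]*(x**2).sum(1,keepdims=True))
    return x*[d["fx"],d["fy"]]+[d["cx"],d["cy"]]
def ray(d,uv,s=None):
    R,t=ext(d,s);y=(np.array(uv,float)-[d["cx"],d["cy"]])/[d["fx"],d["fy"]];x=y.copy()
    for _ in range(20): x=y/(1+d["k1"]*(x@x))
    v=R.T@np.r_[x,1]; return -R.T@t, v/np.linalg.norm(v)
def onz(d,uv,z,s=None):
    o,v=ray(d,uv,s); return o+v*(z-o[2])/v[2]
def tri(a,b):
    (o1,v1),(o2,v2)=a,b
    k=np.linalg.lstsq(np.c_[v1,-v2],o2-o1,rcond=None)[0]
    p,q=o1+k[0]*v1,o2+k[1]*v2; return (p+q)/2,np.linalg.norm(p-q)
def crop(d,x0,y0,w,h,f,name):
    cv2.imwrite(name,cv2.resize(d["color"][y0:y0+h,x0:x0+w],None,fx=f,fy=f,interpolation=cv2.INTER_CUBIC))
E
python3 - <<'E'
from h import *; from cell import robot
d=robot.read_camera("scene"); crop(d,180,120,160,150,5,"pics/sc1.png")
d=robot.read_camera("side"); crop(d,170,140,220,210,3.6,"pics/sd1.png")
E
```

```text
(no output)
```

View pics/sc1.png

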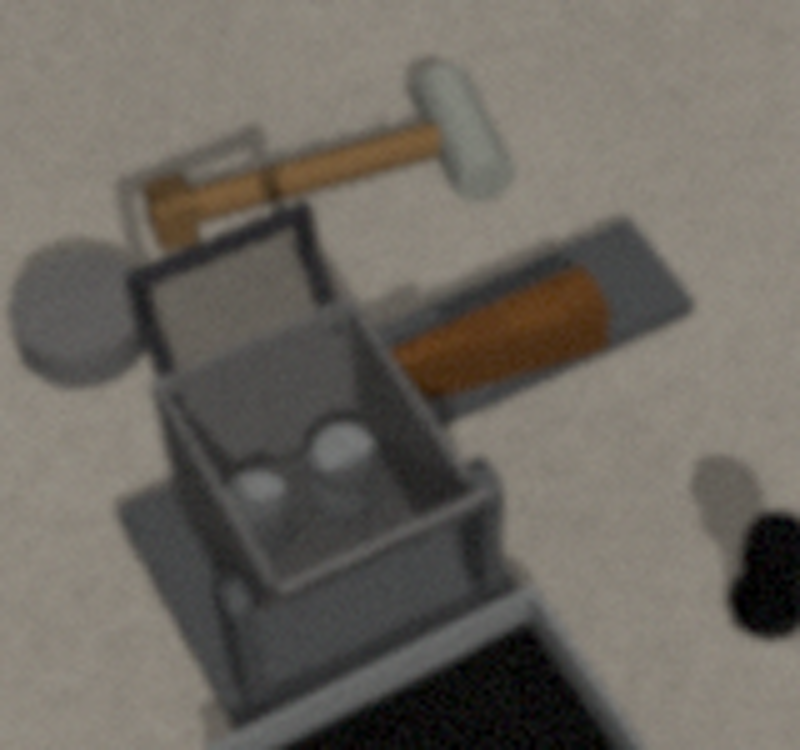

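View pics/sd1.png

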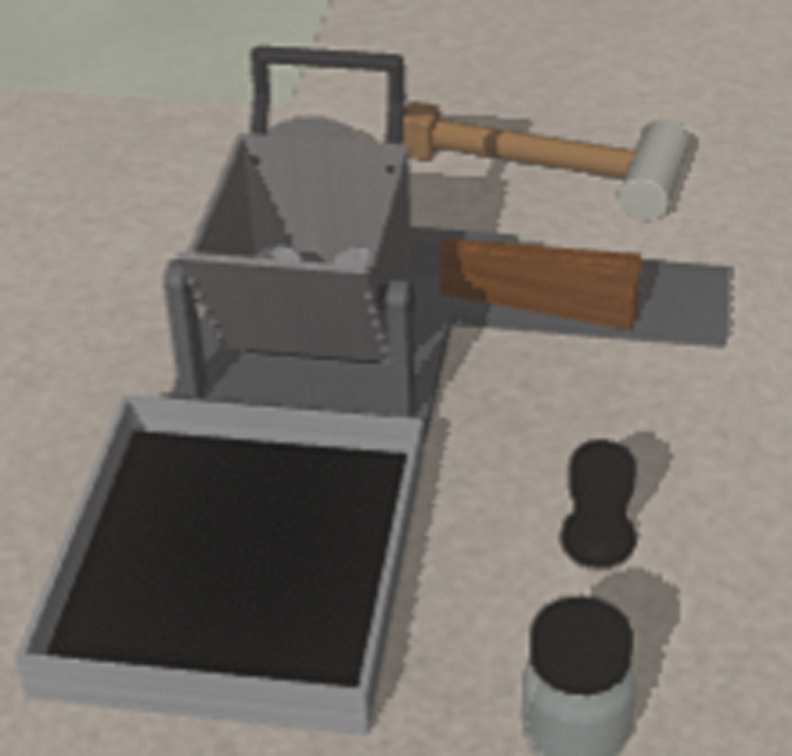

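```bash
cat > m1.py <<'E'
from h import *; from cell import robot
S=robot.read_camera("scene"); D=robot.read_camera("side")
sc=lambda x,y:ray(S,(180+x/5-.4,120+y/5-.4))
sd=lambda x,y:ray(D,(170+x/3.6-.36,140+y/3.6-.36))
def p(n,a,b): 
    q,e=tri(sc(*a),sd(*b)); print(n,(q*1e3).round(1),round(e*1e3,1)); return q
b0=p("bar far",(140,277),(259,55)); b1=p("bar near",(306,213),(397,62))
l0=p("lip far",(283,588),(176,260)); l1=p("lip near",(497,492),(375,274))
for n,c in (("h0",(250,488)),("h1",(340,448))): pass
wb=p("wedge butt top +y",(606,312),(633,275)); wb2=p("wedge butt top -y",(583,270),(640,252))
m0=p("mallet headface far(-?)",(433,72),(672,128)) 
def z(f,d,zz,n):
    o,v=f; q=o+v*(zz-o[2])/v[2]; print(n,(q*1e3).round(1)); return q
z(sc(432,80),S,.034,"head top end a"); z(sc(488,180),S,.034,"head end b")
z(sc(172,212),S,.03,"mbutt"); z(sc(440,138),S,.027,"handle at head top")
z(sc(270,183),S,.027,"handle mid top")
z(sd(657,165),D,.034,"head mid side");z(sd(490,142),D,.024,"handle ring side")
x=(b1-b0)[:2];print("bar len",np.linalg.norm(x),np.arctan2(*(-x)[::-1]))
x=(l1-l0)[:2];print("lip len",np.linalg.norm(x),np.arctan2(*(-x)[::-1]))
print("tray");
T=[z(ray(D,(170+a/3.6,140+b/3.6)),D,.030,"t") for a,b in((130,402),(420,422),(365,688),(25,658))]
E
python3 m1.py
```

```text
bar far [692.2 -90.6 166.1] 2.0
bar near [612.4 -88.5 167.2] 1.0
lip far [701.9  63.1 134.5] 3.8
lip near [599.6  61.4 132.1] 1.5
wedge butt top +y [472.9 -51.9  54.1] 6.6
wedge butt top -y [469.2 -81.5  50.3] 3.2
mallet headface far(-?) [ 456.  -266.3   19. ] 3.1
head top end a [ 467.4 -246.7   34. ]
head end b [ 476.1 -168.4   34. ]
mbutt [ 629.9 -233.3   30. ]
handle at head top [ 481.  -212.8   27. ]
handle mid top [ 575.2 -228.7   27. ]
head mid side [ 462.9 -200.1   34. ]
handle ring side [ 576.1 -227.8   24. ]
bar len 0.0798710436165687 -0.026299261435718303
lip len 0.10237667514363635 0.01720135340203172
tray
t [740.1  65.4  30. ]
t [577.5  59.3  30. ]
t [574.5 241.8  30. ]
t [738.5 248.3  30. ]
```

```bash
cat >> h.py <<'E'
def go(x,y,z,yaw):
    from cell import robot
    s=robot.observe();R=Rn.from_euler('xyz',s["tool_rot"]).as_matrix()
    d=R.T@(np.array([x,y,z])-s["tool_pos"])/.025
    w=(yaw-s["tool_rot"][2]+np.pi)%(2*np.pi)-np.pi
    print("t",round(s["time"],2),"units",d.round(3),"roll",round(-np.degrees(w)/6,2),"rows>=",round(np.linalg.norm(d)/1.668,1),"pos",(s["tool_pos"]*1e3).round(1),"rot",s["tool_rot"].round(3),"F",s["contact_force"].round(1),"open",round(s["opening"]*1e3,1),"q",s["qpos"].round(2))
E
python3 -c "
from h import *;go(.652,-.0895,.225,np.pi+.01)"
python3 -m crank '{"claw":[0.6,0.6,0.6,0.6,0.6,0.6,0.6,0.6],"delta_pos":[[-1.41,-0.73,0],[-2.82,-1.46,0],[-4.23,-2.19,0],[-5.64,-2.92,0],[-7.05,-3.65,0],[-8.46,-4.38,0],[-9.87,-5.11,0],[-11.28,-5.84,0]],"roll":[-0.5,-1,-1.5,-2,-2.5,-3,-3.5,-4]}' 20
python3 -c "
from h import *;go(.652,-.0895,.225,np.pi+.01)"
```

```text
t 0.35 units [-25.076 -12.982   0.067] roll -4.35 rows>= 16.9 pos [226.3 473.6 226.6] rot [-3.141 -0.     2.696] F [-0.3  0.1 -1.1] open 91.7 q [ 0.98  0.34  1.52 -0.    1.28 -0.15]
time: 1.02
tool_pos: [0.4187, 0.2187, 0.227]
tool_rot: [3.141, 0.001, 3.117]
contact_force: [0.8, 0.9, 0.6]
opening: 0.0551
t 1.02 units [ -9.629 -12.097   0.08 ] roll -0.33 rows>= 9.3 pos [418.7 218.7 227. ] rot [3.141e+00 1.000e-03 3.117e+00] F [0.8 0.9 0.6] open 55.1 q [ 0.32  0.25  1.66  0.    1.23 -1.23]
```

```bash

python3 -m crank '{"claw":[0.5,0.5,0.5,0.5,0.5,0.5,0.5,0.5],"delta_pos":[[-1,-1.25,0],[-2,-2.5,0],[-3,-3.75,0],[-4,-5,0],[-5,-6.25,0],[-6,-7.5,0],[-7,-8.8,0],[-8,-10.05,0]],"roll":[-0.1,-0.2,-0.3,-0.33,-0.33,-0.33,-0.33,-0.33]}'
python3 - <<'E'
from h import *;from cell import robot
s=robot.observe();W=robot.read_camera("wrist");cv2.imwrite("pics/w2.png",W["color"])
go(.652,-.0895,.225,np.pi+.01)
print(proj(W,[[.611,-.0905,.165],[.652,-.0895,.165],[.692,-.089,.165]],s))
E
```

```text
time: 1.68
tool_pos: [0.6119, -0.0381, 0.2267]
tool_rot: [3.141, 0.0, -3.134]
contact_force: [0.8, 1.0, 0.8]
opening: 0.0459
t 1.73 units [-1.46  -1.806  0.04 ] roll -0.06 rows>= 1.4 pos [615.4 -44.5 225.7] rot [-3.138e+00  2.000e-03 -3.138e+00] F [-1.3 -4.6 -1.3] open 45.6 q [-0.19  0.51  1.26 -0.    1.37 -1.77]
[[202.01384225 222.98789157]
 [206.24593258 275.38571431]
 [209.39257137 322.10969136]]
```

View pics/w2.png

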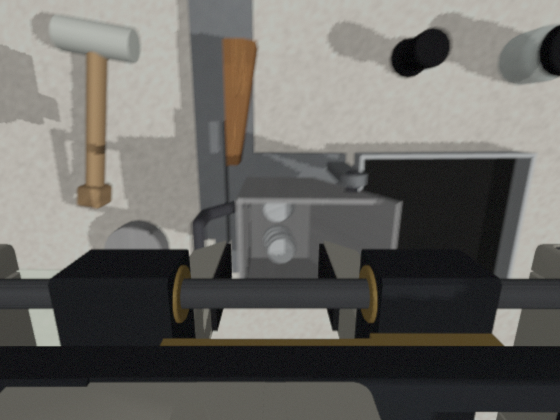

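```bash
python3 - <<'E'
import cv2
i=cv2.imread("pics/w2.png")
cv2.imwrite("pics/w2a.png",cv2.resize(i[0:300,20:270],None,fx=2.0,fy=2.0,interpolation=cv2.INTER_CUBIC))
cv2.imwrite("pics/w2b.png",cv2.resize(i[110:280,180:400],None,fx=3.5,fy=3.5,interpolation=cv2.INTER_CUBIC))
E
```

```text
(no output)
```

View pics/w2a.png

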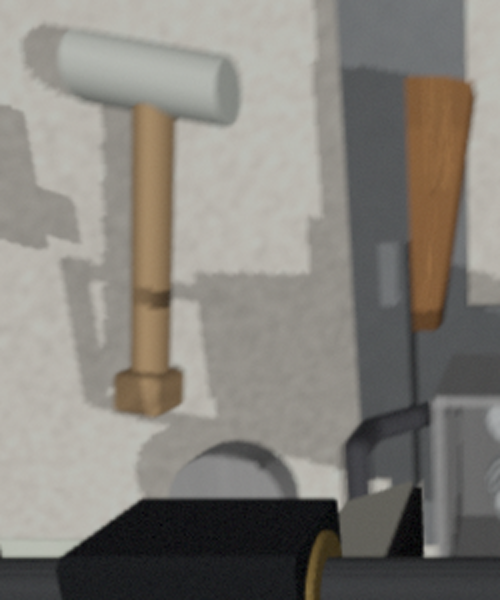

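View pics/w2b.png

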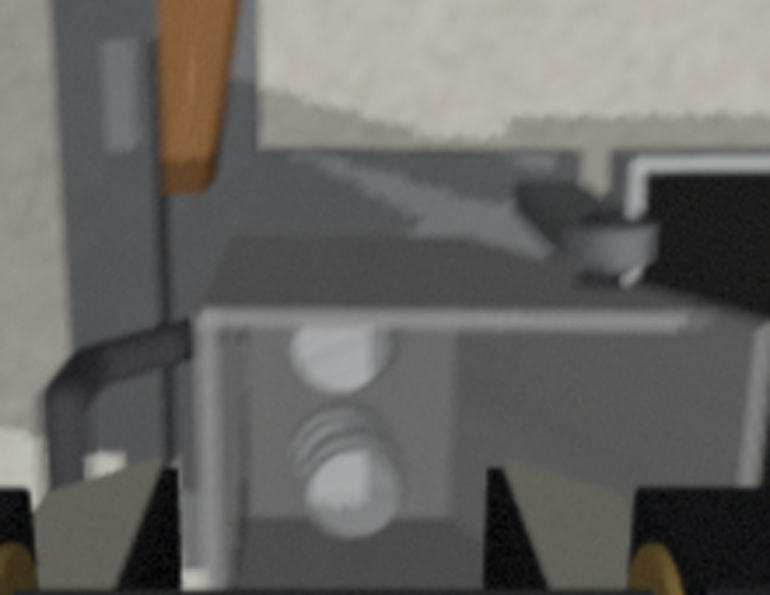

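```bash
cat > m2.py <<'E'
from h import *
from cell import robot
W={"fx":325.1767765886706,"fy":325.1767765886706,"cx":274.55625455875065,"cy":208.01484317094153,"k1":0.004536883504714823,"hand_eye":[[0.0003829475800215283,-0.9627582815878181,-0.2703633565874262,0.07341977794580012],[0.9999998162178437,0.0004957611738278255,-0.0003489772702221392,-0.0011892049647990177],[0.0004700164120140643,-0.27036317325946474,0.9627582945005682,-0.15773726919852898],[0,0,0,1]]}
s={"tool_pos":np.array([.6119,-.0381,.2267]),"tool_rot":np.array([3.141,0,-3.134])}
for n,uv,z in [("rim corner back near",(238.6,199.1),.125),("fence a",(225.7,164.3),.04),("fence b",(228,201.4),.04),("wedge butt top fence side",(223,39.5),.046),("wedge butt top free",(255.5,42),.046),("thin top",(226,162),.046),("thin top free",(238,163.5),.046),("plate R0",(252,5),.012),("plateR1",(253.5,150),.012),("plate L0",(188.5,5),.012),("plate L1",(200,210),.012),
 ("bar near outer corner",(194,222),.165),("head a",(52,23),.03),("head b",(137,46),.025),("neck",(97,54),.024),("ring",(97,148.5),.024),("mbutt",(95,195),.03)]:
    print(n,(onz(W,uv,z,s)*1e3).round(1))
E
python3 m2.py
```

```text
rim corner back near [604. -69. 125.]
fence a [587.5 -91.3  40. ]
fence b [628.1 -90.1  40. ]
wedge butt top fence side [468.9 -89.1  46. ]
wedge butt top free [470.8 -58.4  46. ]
thin top [584.2 -90.   46. ]
thin top free [585.7 -77.6  46. ]
plate R0 [430.2 -63.6  12. ]
plateR1 [575.  -63.5  12. ]
plate L0 [ 430.7 -127.7   12. ]
plate L1 [ 646.2 -127.9   12. ]
bar near outer corner [610.9 -96.5 165. ]
head a [ 452.7 -257.2   30. ]
head b [ 471.3 -178.7   25. ]
neck [ 478.9 -220.4   24. ]
ring [ 573.7 -233.8   24. ]
mbutt [ 624.5 -240.    30. ]
```

```bash

python3 -m crank '{"claw":[0.4,0.4,0.4,0.4,0.4,0.4,0.4,0.4],"delta_pos":[[-0.75,-0.9,0],[-1.46,-1.82,0],[-1.46,-1.82,0],[-1.46,-1.82,0.8],[-1.46,-1.82,1.6],[-1.46,-1.82,2.4],[-1.46,-1.82,3.0],[-1.46,-1.82,3.0]],"roll":[0,0,0,0,0,0,0,0]}'
python3 - <<'E'
from h import *;from cell import robot
s=robot.observe();W=robot.read_camera("wrist");crop(W,100,180,360,200,2.2,"pics/w3.png")
S=robot.read_camera("side");crop(S,200,100,140,140,4,"pics/s3.png")
go(.652,-.090,.147,np.pi)
E
```

```text
time: 2.4
tool_pos: [0.6457, -0.0805, 0.1479]
tool_rot: [3.14, -0.007, -3.134]
contact_force: [0.0, -0.1, -1.3]
opening: 0.0367
t 2.5 units [-0.172 -0.361  0.189] roll 0.08 rows>= 0.3 pos [647.6 -81.  151.7] rot [ 3.141e+00 -1.000e-03 -3.134e+00] F [ 0.8 -0.6  0.5] open 36.5 q [-0.24  0.64  1.24  0.    1.26 -1.82]
```

View pics/w3.png

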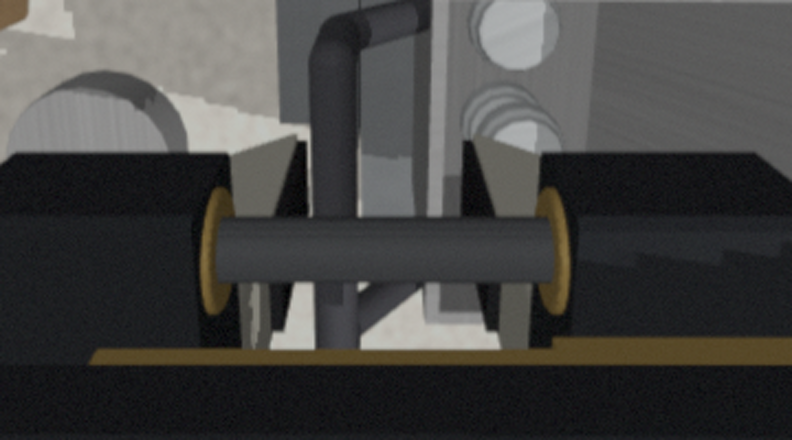

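View pics/s3.png

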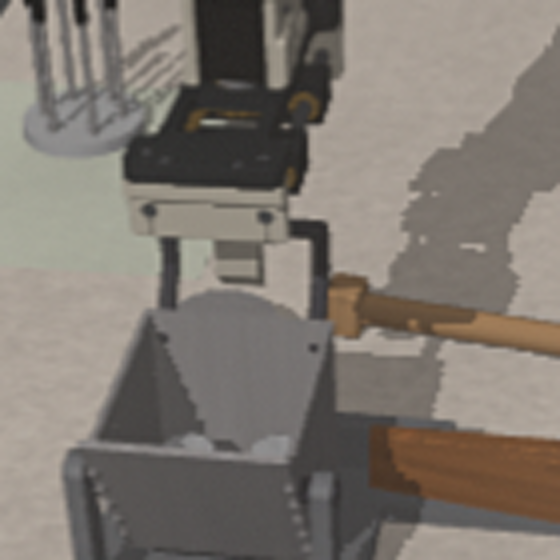

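```bash

python3 -m crank '{"claw":[0.4,0.4,0.25,0.15,0.05,0.05,0.05,0.05],"delta_pos":[[-0.17,-0.36,0.19],[-0.17,-0.36,0.19],[-0.17,-0.36,0.19],[-0.17,-0.36,0.19],[-0.17,-0.36,0.19],[-0.17,-0.36,0.19],[-0.17,-0.36,0.19],[-0.17,-0.36,0.19]],"roll":[0,0,0,0,0,0,0,0]}' 30
python3 - <<'E'
from h import *
go(.652,-.090,.147,np.pi)
R=.143;a0=np.arctan2(70,-125)
ths=np.linspace(0,2.04,33)
y=R*np.cos(a0-ths);z=R*np.sin(a0-ths)
for c in range(4):
    k=slice(8*c+1,8*c+9);print("th",ths[8*c+8].round(2))
    print([[0,round((y[i]-y[8*c])/.025,2),round(-(z[i]-z[8*c])/.025,2)] for i in range(8*c+1,8*c+9)])
E
```

```text
time: 3.17
tool_pos: [0.6523, -0.0913, 0.1473]
tool_rot: [-3.14, 0.001, -3.134]
contact_force: [1.0, -4.9, 0.7]
opening: 0.0096
t 3.17 units [0.01  0.053 0.012] roll 0.07 rows>= 0.0 pos [652.3 -91.3 147.3] rot [-3.140e+00  1.000e-03 -3.134e+00] F [ 1.  -4.9  0.7] open 9.6 q [-0.25  0.65  1.23 -0.    1.26 -1.83]
th 0.51
[[0, np.float64(0.19), np.float64(-0.31)], [0, np.float64(0.4), np.float64(-0.61)], [0, np.float64(0.62), np.float64(-0.9)], [0, np.float64(0.87), np.float64(-1.17)], [0, np.float64(1.13), np.float64(-1.42)], [0, np.float64(1.4), np.float64(-1.66)], [0, np.float64(1.69), np.float64(-1.88)], [0, np.float64(2.0), np.float64(-2.08)]]
th 1.02
[[0, np.float64(0.32), np.float64(-0.18)], [0, np.float64(0.64), np.float64(-0.34)], [0, np.float64(0.98), np.float64(-0.48)], [0, np.float64(1.33), np.float64(-0.6)], [0, np.float64(1.68), np.float64(-0.69)], [0, np.float64(2.04), np.float64(-0.76)], [0, np.float64(2.4), np.float64(-0.81)], [0, np.float64(2.76), np.float64(-0.84)]]
th 1.53
[[0, np.float64(0.36), np.float64(-0.0)], [0, np.float64(0.73), np.float64(0.02)], [0, np.float64(1.09), np.float64(0.06)], [0, np.float64(1.45), np.float64(0.13)], [0, np.float64(1.8), np.float64(0.22)], [0, np.float64(2.15), np.float64(0.33)], [0, np.float64(2.49), np.float64(0.46)], [0, np.float64(2.82), np.float64(0.61)]]
th 2.04
[[0, np.float64(0.32), np.float64(0.18)], [0, np.float64(0.63), np.float64(0.37)], [0, np.float64(0.92), np.float64(0.59)], [0, np.float64(1.2), np.float64(0.82)], [0, np.float64(1.47), np.float64(1.07)], [0, np.float64(1.72), np.float64(1.33)], [0, np.float64(1.95), np.float64(1.62)], [0, np.float64(2.16), np.float64(1.91)]]
```

```bash

python3 -m crank '{"claw":[0.05,0.05,0.05,0.05,0.05,0.05,0.05,0.05],"delta_pos":[[0,0.19,-0.31],[0,0.4,-0.61],[0,0.62,-0.9],[0,0.87,-1.17],[0,1.13,-1.42],[0,1.4,-1.66],[0,1.69,-1.88],[0,2.0,-2.08]],"roll":[0,0,0,0,0,0,0,0]}' 40
python3 - <<'E'
from h import *;from cell import robot
go(.652,-.090,.147,np.pi)
S=robot.read_camera("side");crop(S,150,80,240,200,3,"pics/s4.png")
E
```

```text
time: 3.83
tool_pos: [0.6523, -0.0428, 0.2003]
tool_rot: [-3.137, 0.002, -3.135]
contact_force: [0.7, -8.9, 3.3]
opening: 0.0086
t 3.83 units [ 0.028 -1.877  2.142] roll 0.06 rows>= 1.7 pos [652.3 -42.8 200.3] rot [-3.137e+00  2.000e-03 -3.135e+00] F [ 0.7 -8.9  3.3] open 8.6 q [-0.18  0.6   1.17 -0.    1.36 -1.76]
```

View pics/s4.png

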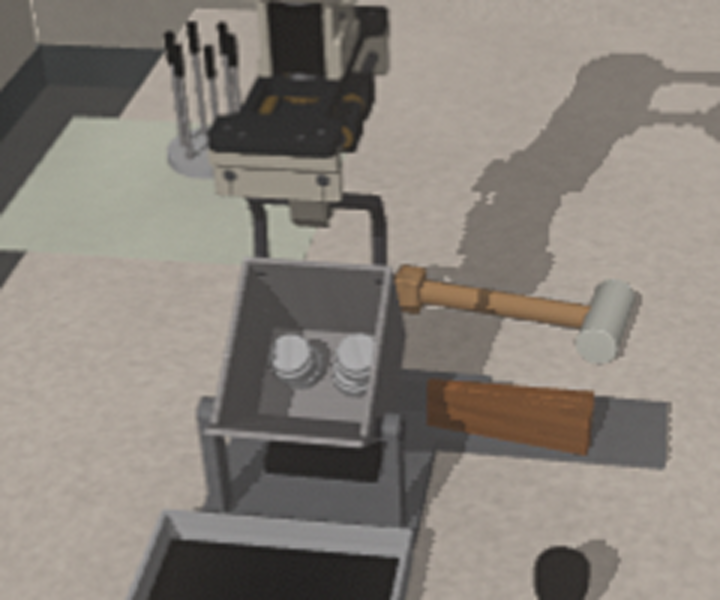

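```bash

python3 -m crank '{"claw":[0.05,0.05,0.05,0.05,0.05,0.05,0.05,0.05],"delta_pos":[[0,0.32,-0.18],[0,0.64,-0.34],[0,0.98,-0.48],[0,1.33,-0.6],[0,1.68,-0.69],[0,2.04,-0.76],[0,2.4,-0.81],[0,2.76,-0.84]],"roll":[0,0,0,0,0,0,0,0]}'
python3 - <<'E'
from h import *;from cell import robot
go(.652,-.090,.147,np.pi)
S=robot.read_camera("side");crop(S,150,80,240,200,3,"pics/s5.png")
E
```

```text
time: 4.55
tool_pos: [0.6526, 0.0273, 0.2221]
tool_rot: [-3.139, 0.005, -3.135]
contact_force: [2.4, -6.1, 6.9]
opening: 0.0086
t 4.55 units [ 0.072 -4.685  3.017] roll 0.06 rows>= 3.3 pos [652.6  27.3 222.1] rot [-3.139  0.005 -3.135] F [ 2.4 -6.1  6.9] open 8.6 q [-0.07  0.58  1.14 -0.    1.41 -1.65]
```

View pics/s5.png

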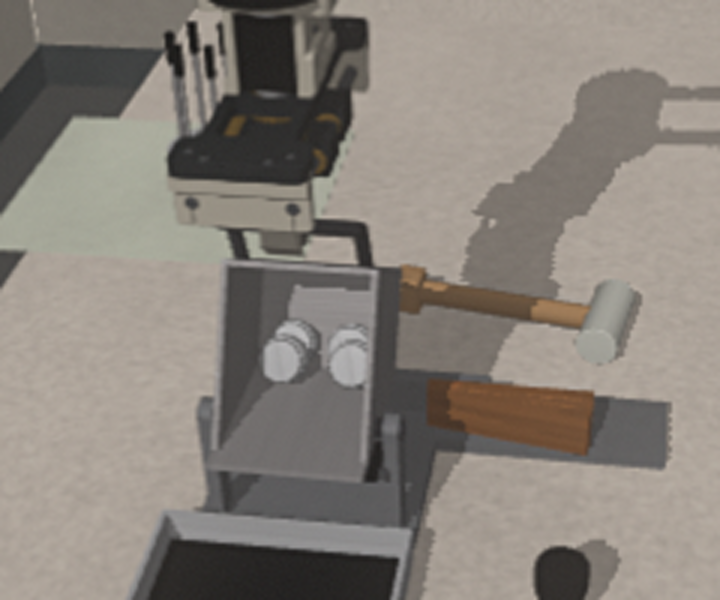

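```bash

python3 -m crank '{"claw":[0.05,0.05,0.05,0.05,0.05,0.05,0.05,0.05],"delta_pos":[[0,0.36,0],[0,0.73,0.02],[0,1.09,0.06],[0,1.45,0.13],[0,1.8,0.22],[0,2.15,0.33],[0,2.49,0.46],[0,2.82,0.61]],"roll":[0,0,0,0,0,0,0,0]}'
python3 -m crank '{"claw":[0.05,0.05,0.05,0.05,0.05,0.05,0.05,0.05],"delta_pos":[[0,0.32,0.18],[0,0.63,0.37],[0,0.92,0.59],[0,1.2,0.82],[0,1.47,1.07],[0,1.72,1.33],[0,1.9,1.56],[0,2.05,1.76]],"roll":[0,0,0,0,0,0,0,0]}'
python3 - <<'E'
from h import *;from cell import robot
go(.652,-.090,.147,np.pi)
S=robot.read_camera("side");crop(S,150,80,240,260,2.3,"pics/s6.png")
S=robot.read_camera("scene");crop(S,180,120,160,230,2.6,"pics/c6.png")
E
```

```text
time: 5.27
tool_pos: [0.6526, 0.0988, 0.2061]
tool_rot: [-3.14, 0.006, -3.134]
contact_force: [5.1, -4.8, 0.8]
opening: 0.0087
time: 5.93
tool_pos: [0.6524, 0.1505, 0.1616]
tool_rot: [-3.141, 0.006, -3.134]
contact_force: [6.3, -4.3, 1.2]
opening: 0.0086
t 5.93 units [ 0.093 -9.62   0.586] roll 0.07 rows>= 5.8 pos [652.4 150.5 161.6] rot [-3.141  0.006 -3.134] F [ 6.3 -4.3  1.2] open 8.6 q [ 0.11  0.66  1.18 -0.    1.3  -1.47]
```

View pics/s6.png

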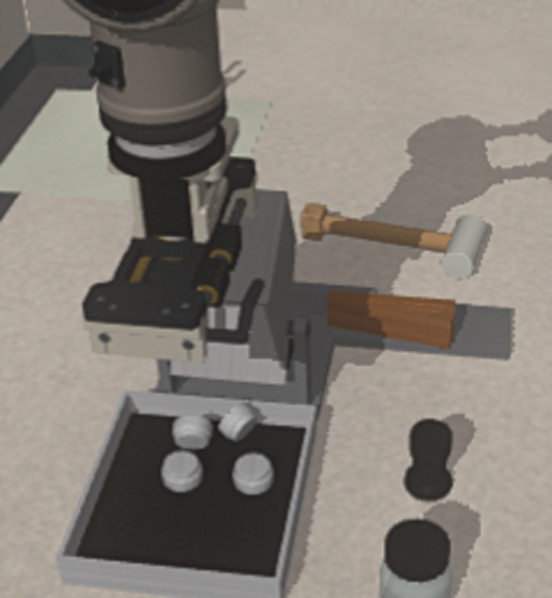

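View pics/c6.png

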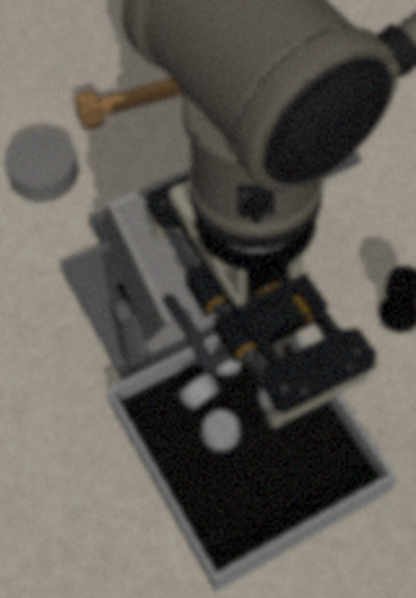

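```bash

python3 -m crank '{"claw":[0.05,0.05,0.05,0.05,0.05,0.05,0.05,0.05],"delta_pos":[[0,0.05,0.08],[0,0.05,0.08],[0,0.05,0.08],[0,0.05,0.08],[0,0.05,0.08],[0,0.05,0.08],[0,0.05,0.08],[0,0.05,0.08]],"roll":[0,0,0,0,0,0,0,0]}'
python3 - <<'E'
from h import *;from cell import robot
go(.652,-.090,.147,np.pi)
S=robot.read_camera("side");crop(S,160,200,160,150,4,"pics/s7.png")
E
```

```text
time: 6.7
tool_pos: [0.6524, 0.1518, 0.1597]
tool_rot: [3.141, 0.006, -3.134]
contact_force: [7.6, -0.1, 0.4]
opening: 0.0086
t 6.7 units [ 0.093 -9.672  0.502] roll 0.07 rows>= 5.8 pos [652.4 151.8 159.7] rot [ 3.141  0.006 -3.134] F [ 7.6 -0.1  0.4] open 8.6 q [ 0.11  0.66  1.18 -0.    1.3  -1.46]
```

View pics/s7.png

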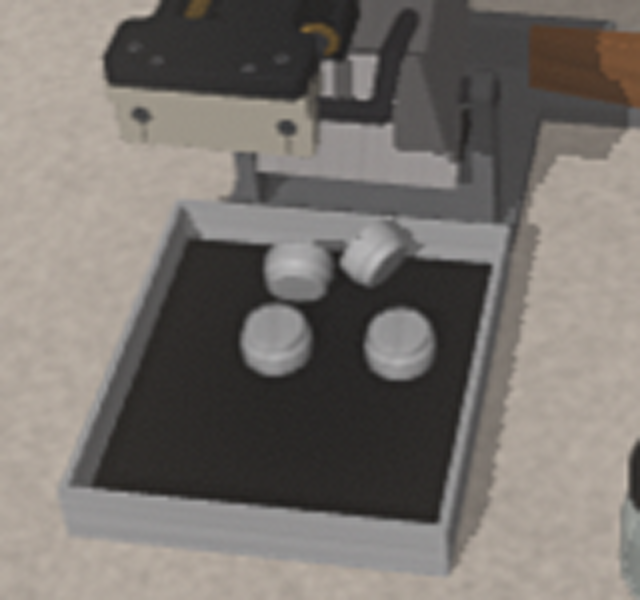

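```bash

python3 -m crank '{"claw":[0.05,0.05,0.05,0.05,0.05,0.05,0.05,0.05],"delta_pos":[[0,-0.2,-0.28],[0,-0.42,-0.54],[0,-0.65,-0.79],[0,-0.92,-1.03],[0,-1.2,-1.26],[0,-1.49,-1.48],[0,-1.79,-1.67],[0,-2.1,-1.84]],"roll":[0,0,0,0,0,0,0,0]}'
python3 -m crank '{"claw":[0.05,0.05,0.05,0.05,0.05,0.05,0.05,0.05],"delta_pos":[[0,-0.33,-0.15],[0,-0.67,-0.28],[0,-1.02,-0.39],[0,-1.37,-0.48],[0,-1.73,-0.55],[0,-2.09,-0.59],[0,-2.46,-0.61],[0,-2.82,-0.61]],"roll":[0,0,0,0,0,0,0,0]}'
python3 - <<'E'
from h import *;from cell import robot
go(.652,-.0913,.1473,np.pi)
S=robot.read_camera("side");crop(S,150,80,240,260,2.3,"pics/s8.png")
E
```

```text
time: 7.42
tool_pos: [0.6524, 0.1009, 0.2066]
tool_rot: [3.138, 0.006, -3.133]
contact_force: [4.7, 4.7, 3.2]
opening: 0.009
time: 8.08
tool_pos: [0.6522, 0.0283, 0.2211]
tool_rot: [3.141, 0.003, -3.134]
contact_force: [5.2, 1.9, 3.6]
opening: 0.0089
t 8.08 units [ 0.056 -4.785  2.948] roll 0.07 rows>= 3.4 pos [652.2  28.3 221.1] rot [ 3.141e+00  3.000e-03 -3.134e+00] F [5.2 1.9 3.6] open 8.9 q [-0.07  0.59  1.14  0.    1.41 -1.65]
```

View pics/s8.png

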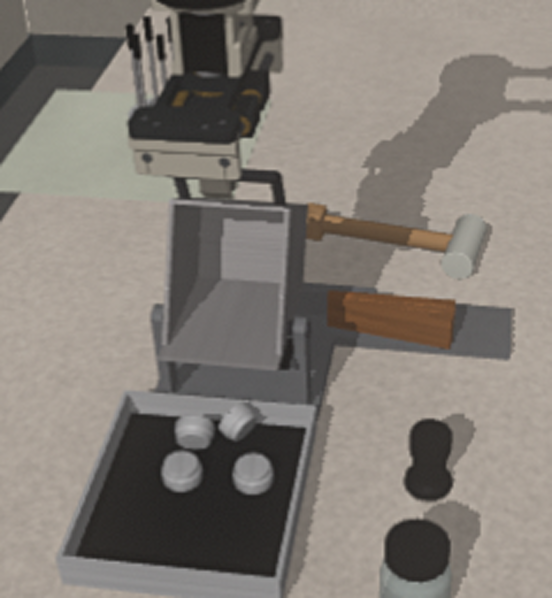

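```bash

python3 -m crank '{"claw":[0.05,0.05,0.05,0.05,0.05,0.05,0.05,0.05],"delta_pos":[[0,-0.36,0.03],[0,-0.72,0.08],[0,-1.08,0.15],[0,-1.43,0.24],[0,-1.78,0.36],[0,-2.12,0.5],[0,-2.44,0.66],[0,-2.76,0.84]],"roll":[0,0,0,0,0,0,0,0]}'
python3 -m crank '{"claw":[0.05,0.05,0.05,0.05,0.05,0.05,0.05,0.05],"delta_pos":[[0,-0.31,0.2],[0,-0.6,0.42],[0,-0.87,0.66],[0,-1.13,0.91],[0,-1.38,1.18],[0,-1.58,1.43],[0,-1.73,1.63],[0,-1.84,1.8]],"roll":[0,0,0,0,0,0,0,0]}'
python3 -m crank '{"claw":[0.05,0.05,0.05,0.05,0.05,0.05,0.05,0.05],"delta_pos":[[0,-0.03,0.05],[0,-0.06,0.1],[0,-0.09,0.15],[0,-0.12,0.2],[0,-0.15,0.25],[0,-0.17,0.28],[0,-0.18,0.3],[0,-0.18,0.3]],"roll":[0,0,0,0,0,0,0,0]}'
python3 - <<'E'
from h import *;from cell import robot
go(.652,-.0913,.1473,np.pi)
E
```

```text
time: 8.8
tool_pos: [0.6519, -0.0408, 0.1982]
tool_rot: [3.141, 0.0, -3.134]
contact_force: [5.6, 1.2, 0.2]
opening: 0.0089
time: 9.47
tool_pos: [0.6512, -0.0867, 0.1528]
tool_rot: [3.141, -0.003, -3.134]
contact_force: [-2.4, 1.4, -0.2]
opening: 0.0091
time: 10.13
tool_pos: [0.6513, -0.0906, 0.1462]
tool_rot: [3.141, -0.002, -3.134]
contact_force: [-4.7, -0.1, 0.6]
opening: 0.0086
t 10.13 units [-0.03  -0.029 -0.043] roll 0.08 rows>= 0.0 pos [651.3 -90.6 146.2] rot [ 3.141e+00 -2.000e-03 -3.134e+00] F [-4.7 -0.1  0.6] open 8.6 q [-0.25  0.65  1.23 -0.    1.26 -1.83]
```

```bash

python3 -m crank '{"claw":[0.05,0.05,0.05,0.05,0.05,0.05,0.05,0.05],"delta_pos":[[0,-0.02,0.03],[0,-0.04,0.06],[0,-0.05,0.09],[0,-0.06,0.12],[0,-0.06,0.12],[0,-0.06,0.12],[0,-0.06,0.12],[0,-0.06,0.12]],"roll":[0,0,0,0,0,0,0,0]}'

```

```text
time: 10.8
tool_pos: [0.6514, -0.0914, 0.1447]
tool_rot: [3.141, -0.001, -3.133]
contact_force: [-7.9, 3.6, 7.0]
opening: 0.0088
```

```bash

python3 -m crank '{"claw":[0.15,0.25,0.35,0.4,0.4,0.4,0.4,0.4],"delta_pos":[[0,0,0],[0,0,0],[0,0,0],[0,0,0],[0,0,-0.8],[0,0,-1.6],[0,0,-2.4],[0,0,-2.4]],"roll":[0,0,0,0,0,0,0,0]}'
python3 - <<'E'
from h import *;from cell import robot
go(.521,-.215,.180,np.pi-.136)
S=robot.read_camera("side");crop(S,150,100,240,240,2.5,"pics/s9.png")
E
```

```text
time: 11.47
tool_pos: [0.6543, -0.093, 0.2081]
tool_rot: [-3.139, 0.008, -3.134]
contact_force: [0.5, -0.9, 0.2]
opening: 0.0369
t 11.47 units [ 5.38  -4.838  1.093] roll 1.37 rows>= 4.4 pos [654.3 -93.  208.1] rot [-3.139  0.008 -3.134] F [ 0.5 -0.9  0.2] open 36.9 q [-0.26  0.61  1.14 -0.    1.39 -1.84]
```

View pics/s9.png

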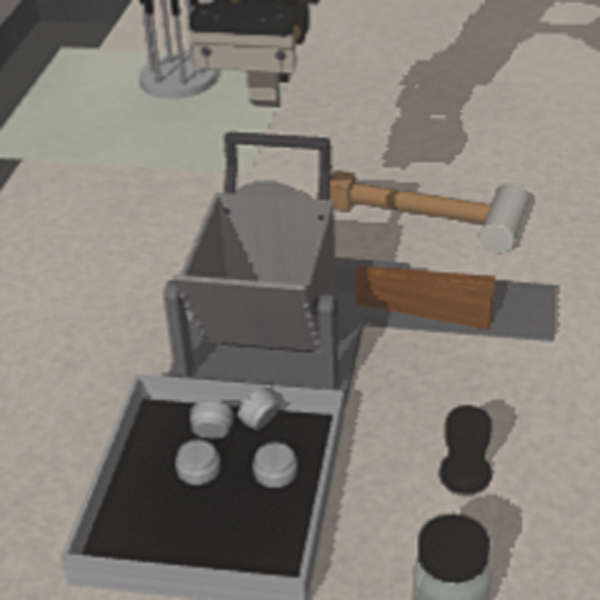

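```bash

python3 -m crank '{"claw":[0.6,0.6,0.6,0.6,0.6,0.6,0.6,0.6],"delta_pos":[[0.7,-0.9,0],[1.4,-1.8,0],[2.1,-2.8,0],[2.8,-3.8,0],[3.5,-4.84,0],[3.7,-4.84,0],[3.7,-4.84,0],[3.7,-4.84,0]],"roll":[0.3,0.6,0.9,1.2,1.37,1.37,1.37,1.37]}'
python3 - <<'E'
from h import *;from cell import robot
s=robot.observe();W=robot.read_camera("wrist");cv2.imwrite("pics/w10.png",W["color"])
go(.521,-.215,.100,np.pi-.136)
print(s["tool_pos"],s["tool_rot"],proj(W,[[.521,-.215,.017],[.472,-.208,.034]],s))
E
```

```text
time: 12.18
tool_pos: [0.5605, -0.2137, 0.2027]
tool_rot: [3.141, -0.001, 3.005]
contact_force: [0.5, -0.2, -0.7]
opening: 0.055
t 12.23 units [ 1.572 -0.287  4.114] roll 0.01 rows>= 2.6 pos [ 560.9 -213.3  202.8] rot [ 3.141 -0.     3.006] F [0.3 0.3 0. ] open 54.9 q [-0.49  0.5   1.34  0.    1.3  -1.93]
[ 0.56054031 -0.2136901   0.20269663] [ 3.14064581e+00 -7.01604600e-04  3.00532172e+00] [[269.03015659 151.38012482]
 [268.82336647 100.78110371]]
```

View pics/w10.png

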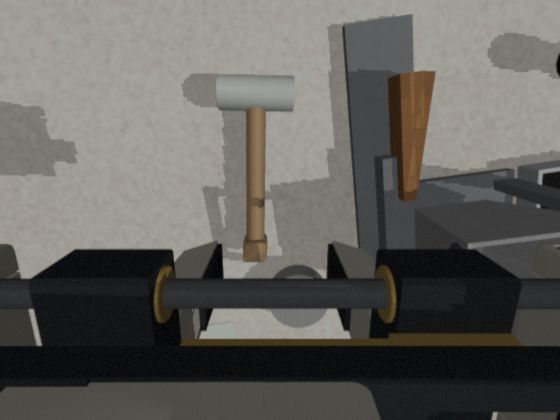

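```bash
cat > m3.py <<'E'
from m2 import W
from h import *
s={"tool_pos":np.array([.56054,-.21369,.2027]),"tool_rot":np.array([3.14065,-.0007,3.00532])}
f=lambda n,uv,z:print(n,(onz(W,uv,z,s)*1e3).round(1))
f("neck",(256,112),.027);f("ring",(257.5,202),.027);f("butt mid",(255.5,243),.034)
f("headL",(217,91),.017);f("headR",(295,93),.017);f("head mid",(256,92),.034)
f("wedge butt a",(389,77),.046);f("wedge butt b",(434,71),.046);f("thin",(401,192),.046)
E
python3 m3.py | tail -9
```

```text
neck [ 480.7 -222.3   27. ]
ring [ 571.3 -234.6   27. ]
butt mid [ 614.3 -242.9   34. ]
headL [ 455.4 -258.3   17. ]
headR [ 467.8 -181.6   17. ]
head mid [ 462.9 -219.2   34. ]
wedge butt a [467.5 -98.   46. ]
wedge butt b [468.  -57.8  46. ]
thin [575.7 -90.6  46. ]
```

```bash
python3 -c "
from h import *;go(.5085,-.226,.006,np.pi-.135)"
python3 -m crank '{"claw":[0.6,0.6,0.6,0.6,0.6,0.6,0.6,0.6],"delta_pos":[[1.2,0.1,0.5],[2.0,0.2,1.7],[2.0,0.22,3.2],[2.0,0.22,4.6],[2.0,0.22,5.6],[2.0,0.22,6.4],[2.0,0.22,6.4],[2.0,0.22,6.4]],"roll":[0,0,0,0,0,0,0,0]}'
python3 - <<'E'
from h import *;from cell import robot
s=robot.observe();W=robot.read_camera("wrist");crop(W,50,0,460,400,1.5,"pics/w11.png")
go(.5085,-.226,.006,np.pi-.135)
E
```

```text
t 12.23 units [ 2.006 -0.793  7.874] roll -0.0 rows>= 4.9 pos [ 560.9 -213.3  202.8] rot [ 3.141 -0.     3.006] F [0.3 0.3 0. ] open 54.9 q [-0.49  0.5   1.34  0.    1.3  -1.93]
time: 12.9
tool_pos: [0.512, -0.2006, 0.0427]
tool_rot: [3.141, -0.002, 3.007]
contact_force: [0.1, -1.0, -0.5]
opening: 0.055
t 12.95 units [ 0.039 -1.003  1.518] roll 0.01 rows>= 1.1 pos [ 512.8 -201.3   44. ] rot [-3.142e+00  1.000e-03  3.007e+00] F [ 0.8 -0.3  0.6] open 55.0 q [-0.51  0.6   1.67  0.    0.87 -1.95]
```

View pics/w11.png

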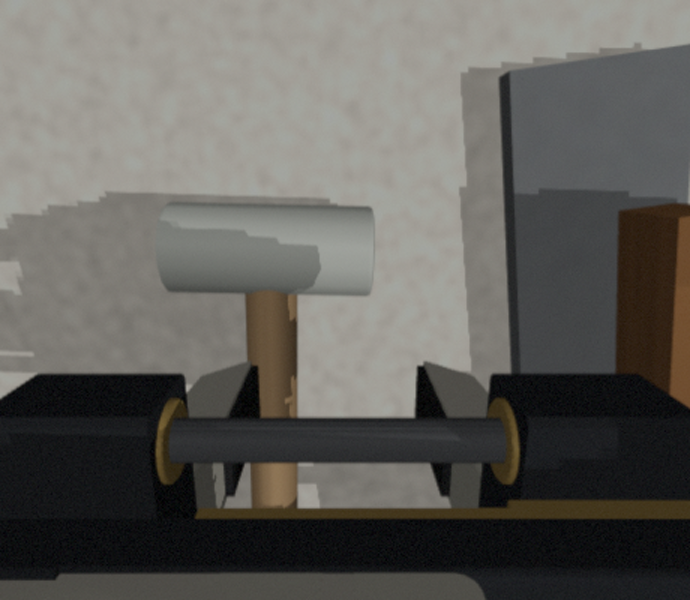

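```bash

python3 -m crank '{"claw":[0.6,0.6,0.6,0.6,0.6,0.4,0.15,0.1],"delta_pos":[[0.04,-0.6,0],[0.04,-1.0,0],[0.04,-1.0,0.5],[0.04,-1.0,1.2],[0.04,-1.0,1.5],[0.04,-1.0,1.5],[0.04,-1.0,1.5],[0.04,-1.0,1.5]],"roll":[0,0,0,0,0,0,0,0]}' 60
python3 - <<'E'
from h import *;from cell import robot
s=robot.observe();W=robot.read_camera("wrist");crop(W,50,0,460,400,1.5,"pics/w12.png")
go(.5085,-.226,.006,np.pi-.135)
E
```

```text
time: 13.62
tool_pos: [0.5082, -0.2268, 0.007]
tool_rot: [-3.141, 0.002, 3.006]
contact_force: [-0.5, 0.6, 0.5]
opening: 0.0396
t 13.67 units [-0.008  0.033  0.042] roll -0.01 rows>= 0.0 pos [ 508.2 -226.8    7.1] rot [-3.141e+00  2.000e-03  3.006e+00] F [ 0.2 -0.1 -0.2] open 35.7 q [-0.56  0.66  1.68  0.    0.8  -1.99]
```

View pics/w12.png

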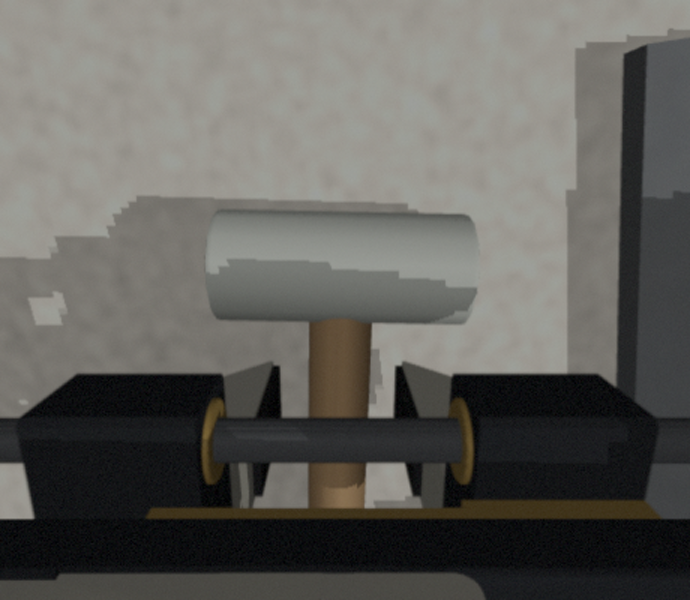

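```bash

python3 -m crank '{"claw":[0.1,0.1,0.1,0.1,0.1,0.1,0.1,0.1],"delta_pos":[[0,0,0],[0,0,0],[0,0,0],[0,0,-0.1],[0,0,-0.6],[0,0,-1.5],[0,0,-2.5],[0,0,-3.3]],"roll":[0,0,0,0,0,0,0,0]}' 60
python3 - <<'E'
from h import *;from cell import robot
go(.400,-.117,.090,np.pi/2)
E
```

```text
time: 14.33
tool_pos: [0.5073, -0.2263, 0.0896]
tool_rot: [3.141, -0.0, 3.006]
contact_force: [0.1, -0.4, -2.4]
opening: 0.0185
t 14.33 units [ 4.843  3.752 -0.014] roll 13.7 rows>= 3.7 pos [ 507.3 -226.3   89.6] rot [ 3.141 -0.     3.006] F [ 0.1 -0.4 -2.4] open 18.5 q [-0.56  0.54  1.62  0.    0.98 -1.99]
```

```bash

python3 -m crank '{"claw":[0.1,0.1,0.1,0.1,0.1,0.1,0.1,0.1],"delta_pos":[[0.3,0.2,0],[0.8,0.6,0],[1.4,1.1,0],[2.1,1.6,0],[2.8,2.15,0],[3.5,2.7,0],[4.2,3.25,0],[4.84,3.75,0]],"roll":[1.1,2.2,3.3,4.4,5.5,6.6,7.7,8.8]}' 60
python3 -m crank '{"claw":[0.1,0.1,0.1,0.1,0.1,0.1,0.1,0.1],"delta_pos":[[0,0,0],[0,0,0],[0,0,0],[0,0,0],[0,0,0],[0,0,0],[0,0,0],[0,0,0]],"roll":[1.1,2.2,3.3,4.4,4.9,4.9,4.9,4.9]}' 60
python3 - <<'E'
from h import *;from cell import robot
s=robot.observe();W=robot.read_camera("wrist");cv2.imwrite("pics/w13.png",W["color"])
S=robot.read_camera("side");cv2.imwrite("pics/s13.png",S["color"])
go(.400,-.117,.026,np.pi/2);print(s["tool_pos"],s["tool_rot"])
E
```

```text
time: 15.0
tool_pos: [0.3988, -0.1161, 0.0883]
tool_rot: [-3.141, -0.001, 2.079]
contact_force: [0.3, -0.3, -3.1]
opening: 0.0185
time: 15.67
tool_pos: [0.4001, -0.1171, 0.0884]
tool_rot: [-3.141, -0.0, 1.573]
contact_force: [0.2, -0.5, -2.2]
opening: 0.0185
t 15.77 units [ 0.006 -0.007  2.497] roll 0.01 rows>= 1.5 pos [ 400.2 -117.2   88.4] rot [-3.141 -0.     1.572] F [-0.   0.1 -2.1] open 18.6 q [-0.47  0.33  1.99  0.    0.81 -0.47]
[ 0.40013136 -0.11712151  0.08842602] [-3.14139826e+00 -1.68191716e-04  1.57296067e+00]
```

View pics/w13.png

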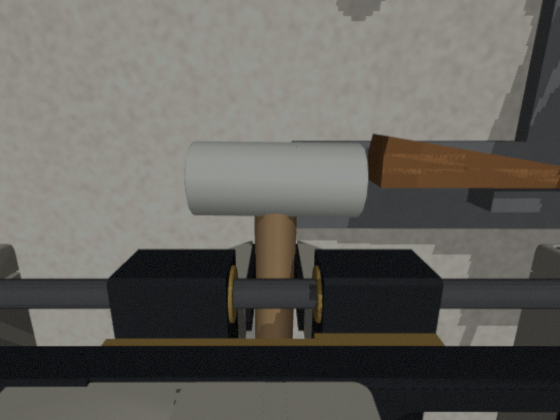

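View pics/s13.png

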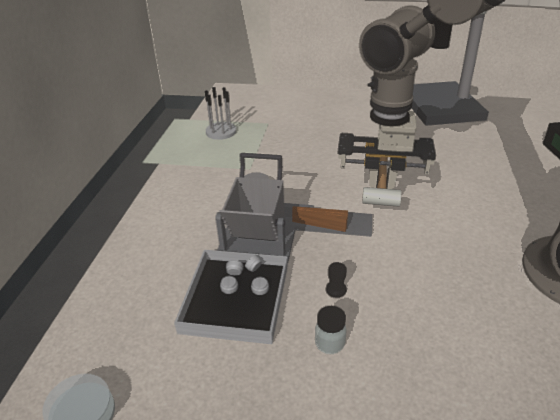

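```bash
python3 - <<'E'
import cv2
i=cv2.imread("pics/w13.png")
cv2.imwrite("pics/w13a.png",cv2.resize(i[100:250,330:560],None,fx=3.4,fy=3.4,interpolation=cv2.INTER_CUBIC))
E
```

```text
(no output)
```

View pics/w13a.png

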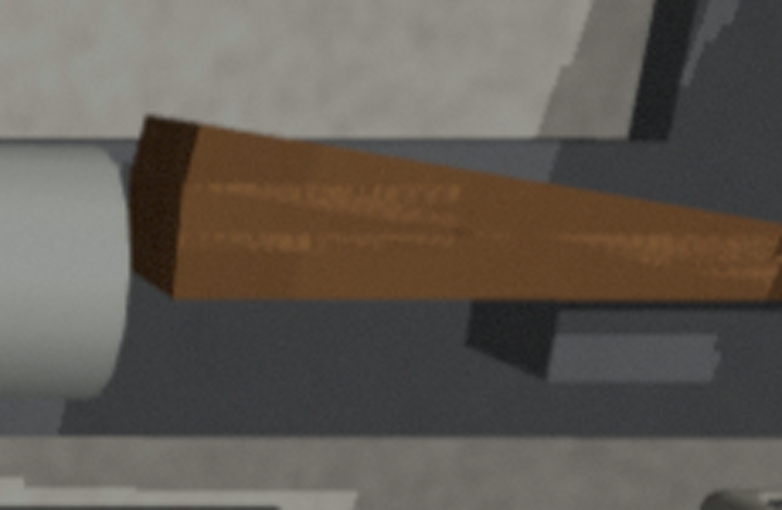

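```bash
cat > m4.py <<'E'
from m2 import W
from h import *
s={"tool_pos":np.array([.40013,-.11712,.08843]),"tool_rot":np.array([-3.1414,-.0002,1.57296])}
f=lambda n,x,y,z:print(n,(onz(W,(330+x/3.4,100+y/3.4),z,s)*1e3).round(1))
f("butt top free",200,126,.046);f("butt top fence",175,299,.046);f("butt bottom free",147,115,.012)
for z in(.028,.040):
  f("fence corner in",555,310,z);f("fence corner out",548,381,z)
f("fence base",468,345,.012);f("plate",500,140,.012);f("plate -y",500,435,.012)
h=lambda n,u,v,z:print(n,(onz(W,(u,v),z,s)*1e3).round(1))
for z in(.0984,.115): h("head R mid",365,180,z);h("head L",188,180,z);h("head top edge",280,142,z);h("head bot",280,215,z);
h("hand at neck",275,215,.109);h("hand",277,245,.109)
E
python3 m4.py|tail -17
```

```text
fence corner in [548.6 -92.6  28. ]
fence corner out [ 549.9 -107.5   28. ]
fence corner in [540.4 -89.9  40. ]
fence corner out [ 541.6 -104.    40. ]
fence base [ 542.1 -104.    12. ]
plate [541.6 -60.1  12. ]
plate -y [ 552.6 -124.7   12. ]
head R mid [440.4 -71.7  98.4]
head L [358.9 -71.9  98.4]
head top edge [401.2 -54.6  98.4]
head bot [401.4 -88.6  98.4]
head R mid [435.8 -68.5 115. ]
head L [363.4 -68.7 115. ]
head top edge [400.9 -53.4 115. ]
head bot [401.1 -83.6 115. ]
hand at neck [399.  -85.4 109. ]
hand [400.  -99.6 109. ]
```

```bash

python3 -m crank '{"claw":[0.1,0.1,0.1,0.1,0.1,0.1,0.1,0.1],"delta_pos":[[0.04,0,0.8],[0.04,0,1.6],[0.04,0,2.2],[0.04,0,2.5],[0.04,0.4,2.5],[0.04,0.8,2.5],[0.04,1.0,2.5],[0.04,1.1,2.5]],"roll":[0,0,0,0,0,0,0,0]}' 60
python3 -m crank '{"claw":[0.1,0.1,0.1,0.1,0.1,0.1,0.1,0.1],"delta_pos":[[0,0.2,0],[0,0.4,0],[0,0.6,0],[0,0.8,0],[0,1.0,0],[0,1.2,0],[0,1.4,0],[0,1.6,0]],"roll":[0,0,0,0,0,0,0,0]}' 60
python3 - <<'E'
from h import *;from cell import robot
s=robot.observe();W=robot.read_camera("wrist");cv2.imwrite("pics/w14.png",W["color"])
go(.500,-.116,.026,np.pi/2)
E
```

```text
time: 16.43
tool_pos: [0.4287, -0.1164, 0.0262]
tool_rot: [3.141, 0.0, 1.572]
contact_force: [-0.6, -0.2, -2.4]
opening: 0.0184
time: 17.1
tool_pos: [0.4682, -0.1161, 0.0259]
tool_rot: [-3.142, -0.0, 1.571]
contact_force: [-1.3, 0.5, -1.1]
opening: 0.0189
t 17.15 units [0.014 1.225 0.006] roll 0.0 rows>= 0.7 pos [ 469.4 -116.4   26.1] rot [3.14  0.    1.571] F [ 0.7  0.3 -2.2] open 18.8 q [-0.4   0.54  1.88  0.    0.73 -0.4 ]
```

View pics/w14.png

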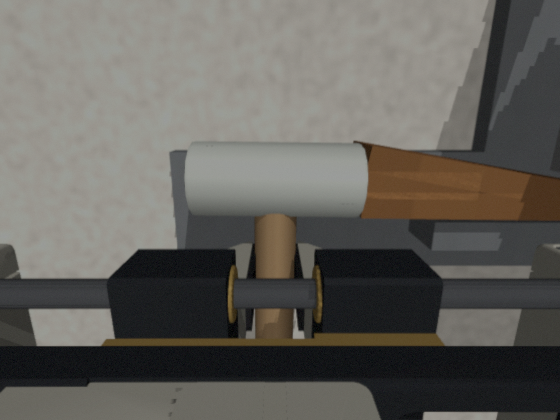

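```bash

python3 -m crank '{"claw":[0.1,0.1,0.1,0.1,0.1,0.1,0.1,0.1],"delta_pos":[[0,0.1,0],[0,0.2,0],[0,0.3,0],[0,0.4,0],[0,0.5,0],[0,0.6,0],[0,0.7,0],[0,0.8,0]],"roll":[0,0,0,0,0,0,0,0]}' 60
python3 -m crank '{"claw":[0.1,0.1,0.1,0.1,0.1,0.1,0.1,0.1],"delta_pos":[[0,0.03,0],[0,0.06,0],[0,0.09,0],[0,0.12,0],[0,0.15,0],[0,0.18,0],[0,0.21,0],[0,0.24,0]],"roll":[0,0,0,0,0,0,0,0]}' 60

```

```text
time: 17.82
tool_pos: [0.488, -0.1162, 0.026]
tool_rot: [3.142, -0.0, 1.571]
contact_force: [-1.0, -0.5, -3.1]
opening: 0.0184
time: 18.48
tool_pos: [0.4938, -0.1161, 0.026]
tool_rot: [3.142, -0.0, 1.571]
contact_force: [0.1, 0.1, -2.5]
opening: 0.0185
```

```bash

python3 -m crank '{"claw":[0.1,0.1,0.1,0.1,0.1,0.1,0.1,0.1],"delta_pos":[[0,0.03,0],[0,0.06,0],[0,0.09,0],[0,0.12,0],[0,0.15,0],[0,0.18,0],[0,0.21,0],[0,0.24,0]],"roll":[0,0,0,0,0,0,0,0]}' 60
python3 - <<'E'
from h import *;from cell import robot
s=robot.observe();W=robot.read_camera("wrist");cv2.imwrite("pics/w15.png",W["color"])
S=robot.read_camera("side");crop(S,200,110,220,180,3.4,"pics/s15.png")
go(.500,-.116,.026,np.pi/2)
E
```

```text
time: 19.15
tool_pos: [0.4966, -0.1161, 0.0252]
tool_rot: [-3.135, -0.001, 1.572]
contact_force: [-12.2, -5.2, 1.1]
opening: 0.0186
t 19.25 units [ 0.006  0.131 -0.033] roll 0.01 rows>= 0.1 pos [ 496.7 -116.1   25.2] rot [-3.135e+00 -1.000e-03  1.572e+00] F [-10.9  -4.9   0.4] open 18.9 q [-0.38  0.57  1.8  -0.    0.78 -0.38]
```

View pics/w15.png

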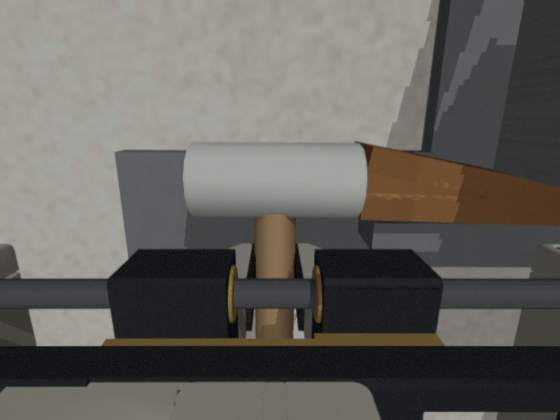

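View pics/s15.png

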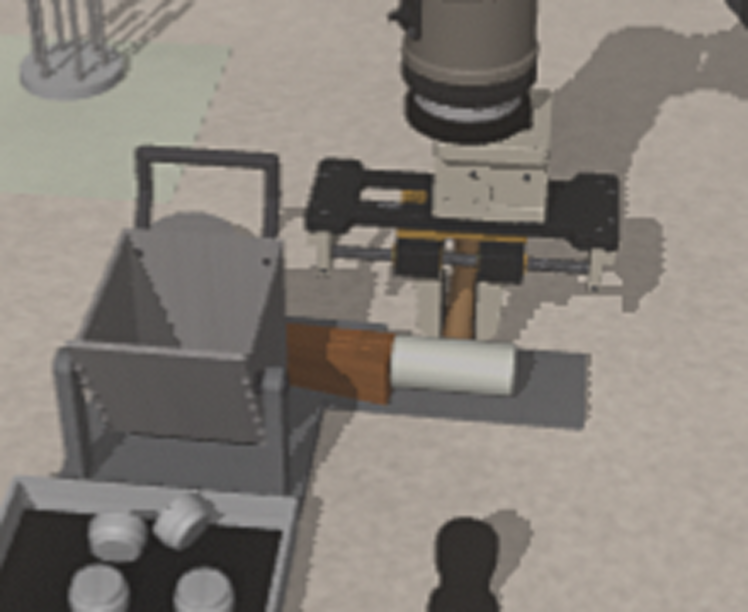

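```bash

python3 -m crank '{"claw":[0.1,0.1,0.1,0.1,0.1,0.1,0.1,0.1],"delta_pos":[[0,0.03,0],[0,0.06,0],[0,0.09,0],[0,0.12,0],[0,0.15,0],[0,0.15,0],[0,0.15,0],[0,0.15,0]],"roll":[0,0,0,0,0,0,0,0]}' 60

```

```text
time: 19.92
tool_pos: [0.4982, -0.1162, 0.0247]
tool_rot: [-3.13, -0.001, 1.573]
contact_force: [-17.3, -7.3, 1.8]
opening: 0.0185
```

```bash

python3 -m crank '{"claw":[0.1,0.1,0.1,0.1,0.1,0.1,0.1,0.1],"delta_pos":[[0,0.03,0],[0,0.06,0],[0,0.09,0],[0,0.12,0],[0,0.15,0],[0,0.18,0],[0,0.2,0],[0,0.2,0]],"roll":[0,0,0,0,0,0,0,0]}' 60
python3 - <<'E'
from h import *;from cell import robot
s=robot.observe();W=robot.read_camera("wrist");cv2.imwrite("pics/w16.png",W["color"])
S=robot.read_camera("side");crop(S,200,110,220,180,3.4,"pics/s16.png")
go(.500,-.116,.026,np.pi/2)
E
```

```text
time: 20.58
tool_pos: [0.5006, -0.1164, 0.0241]
tool_rot: [-3.124, -0.002, 1.573]
contact_force: [-24.9, -12.5, 2.9]
opening: 0.0185
t 20.68 units [ 0.018 -0.026 -0.077] roll 0.02 rows>= 0.0 pos [ 500.6 -116.4   24.1] rot [-3.124e+00 -2.000e-03  1.573e+00] F [-26.2 -12.2   2.3] open 18.4 q [-0.37  0.59  1.78 -0.01  0.8  -0.37]
```

View pics/w16.png

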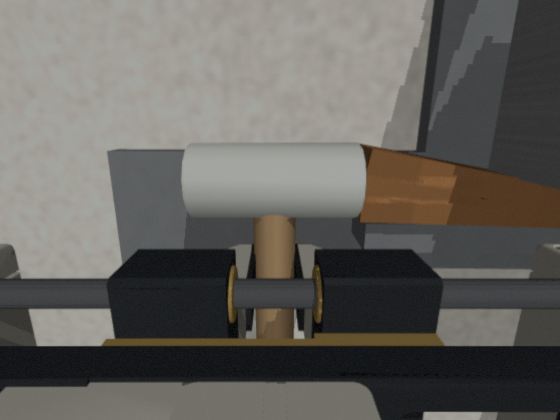

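View pics/s16.png

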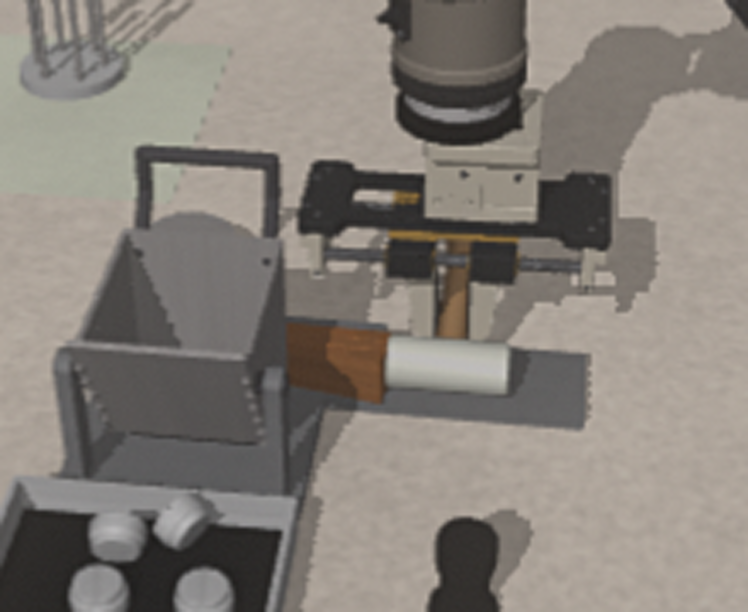

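```bash

python3 -m crank '{"claw":[0.1,0.1,0.1,0.1,0.1,0.1,0.1,0.1],"delta_pos":[[0,0,0],[0,0,0],[0,0,0],[0,0,0],[0,0,0],[0,0,0],[0,0,0],[0,0,0]],"roll":[0,0,0,0,0,0,0,0]}' 60

```

```text
time: 21.35
tool_pos: [0.5006, -0.1164, 0.0241]
tool_rot: [-3.124, -0.002, 1.573]
contact_force: [-24.8, -11.8, 3.0]
opening: 0.019
```

```bash

python3 -m crank '{"claw":[0.1,0.1,0.1,0.1,0.1,0.1,0.1,0.1],"delta_pos":[[0,0.03,0],[0,0.06,0],[0,0.09,0],[0,0.12,0],[0,0.12,0],[0,0.12,0],[0,0.12,0],[0,0.12,0]],"roll":[0,0,0,0,0,0,0,0]}' 60
python3 - <<'E'
from h import *;from cell import robot
s=robot.observe();W=robot.read_camera("wrist");cv2.imwrite("pics/w17.png",W["color"])
S=robot.read_camera("side");crop(S,200,110,220,180,3.4,"pics/s17.png")
a=cv2.imread("pics/s16.png");b=cv2.imread("pics/s17.png");cv2.imwrite("pics/cmp.png",np.vstack([a[300:430],b[300:430]]))
E
```

```text
time: 22.02
tool_pos: [0.507, -0.116, 0.0246]
tool_rot: [-3.132, -0.001, 1.572]
contact_force: [-13.3, -5.0, -1.8]
opening: 0.0188
```

View pics/cmp.png

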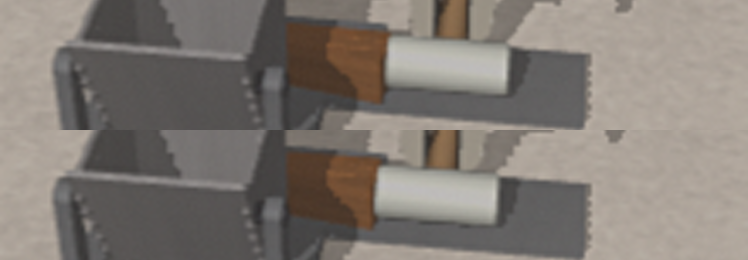

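```bash
python3 - <<'E'
import cv2,numpy as np
a=cv2.imread("pics/w16.png");b=cv2.imread("pics/w17.png")
cv2.imwrite("pics/cmp2.png",np.vstack([cv2.resize(x[120:280,170:560],None,fx=2,fy=1.85) for x in(a,b)]))
E
```

```text
(no output)
```

View pics/cmp2.png

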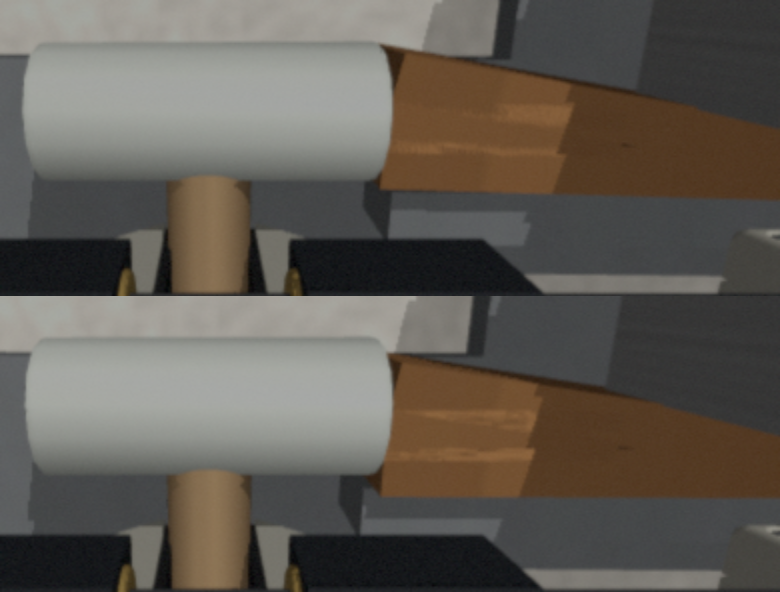

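View pics/s17.png

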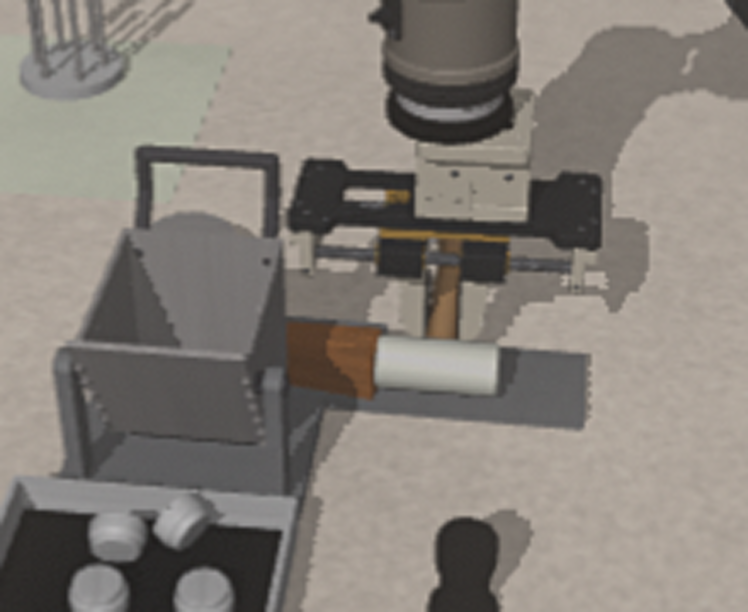

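```bash

python3 -m crank '{"claw":[0.1,0.1,0.1,0.1,0.1,0.1,0.1,0.1],"delta_pos":[[0,0.03,0],[0,0.06,0],[0,0.09,0],[0,0.12,0],[0,0.12,0],[0,0.12,0],[0,0.12,0],[0,0.12,0]],"roll":[0,0,0,0,0,0,0,0]}' 60

```

```text
time: 22.78
tool_pos: [0.5078, -0.1159, 0.024]
tool_rot: [-3.127, -0.002, 1.573]
contact_force: [-19.4, -7.2, -1.4]
opening: 0.0185
```

```bash

python3 -m crank '{"claw":[0.1,0.1,0.1,0.1,0.1,0.1,0.1,0.1],"delta_pos":[[0,0.03,0],[0,0.06,0],[0,0.09,0],[0,0.12,0],[0,0.15,0],[0,0.15,0],[0,0.15,0],[0,0.15,0]],"roll":[0,0,0,0,0,0,0,0]}' 60
python3 - <<'E'
from h import *;from cell import robot
s=robot.observe();W=robot.read_camera("wrist");cv2.imwrite("pics/w18.png",W["color"])
S=robot.read_camera("side");crop(S,200,110,220,180,3.4,"pics/s18.png")
go(.500,-.116,.026,np.pi/2)
a=cv2.imread("pics/w17.png");b=W["color"]
cv2.imwrite("pics/cmp3.png",np.vstack([cv2.resize(x[120:280,170:560],None,fx=2,fy=1.85) for x in(a,b)]))
E
```

```text
time: 23.45
tool_pos: [0.5085, -0.1156, 0.0233]
tool_rot: [-3.12, -0.003, 1.574]
contact_force: [-28.9, -9.2, 1.5]
opening: 0.0184
t 23.55 units [-0.014 -0.343 -0.102] roll 0.03 rows>= 0.2 pos [ 508.5 -115.6   23.3] rot [-3.120e+00 -3.000e-03  1.574e+00] F [-28.7  -8.6   2.1] open 18.5 q [-0.37  0.6   1.75 -0.01  0.81 -0.37]
```

View pics/cmp3.png

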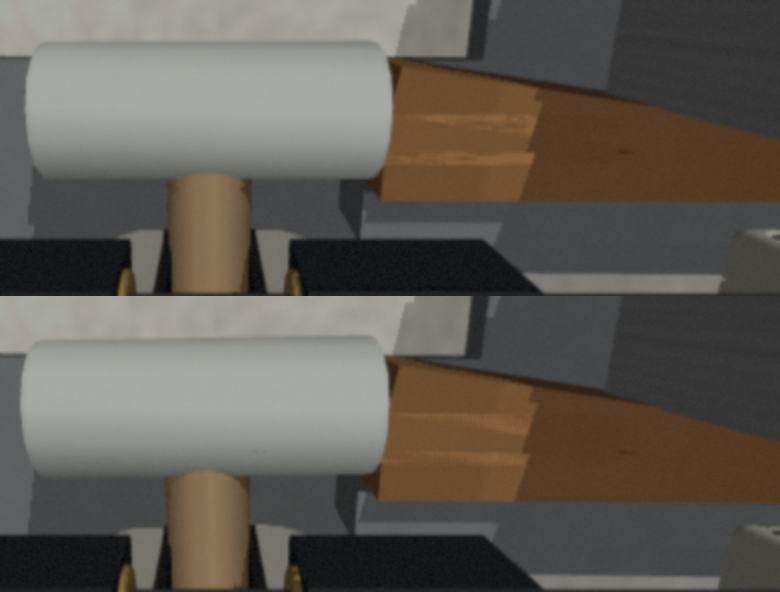

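View pics/s18.png

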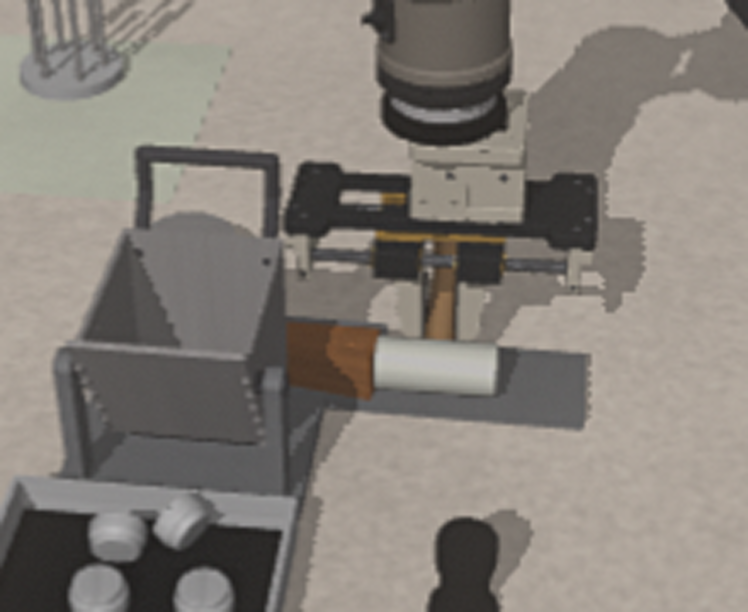

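```bash

python3 -m crank '{"claw":[0.1,0.1,0.1,0.1,0.1,0.1,0.1,0.1],"delta_pos":[[0,-0.2,0],[0,-0.4,0],[0,-0.7,0],[0,-1.0,0],[0,-1.0,-0.04],[0,-1.0,-0.04],[0,-1.0,-0.04],[0,-1.0,-0.04]],"roll":[0,0,0,0,0,0,0,0]}' 60
python3 - <<'E'
from h import *;from cell import robot
s=robot.observe();W=robot.read_camera("wrist");cv2.imwrite("pics/w19.png",W["color"])
S=robot.read_camera("side");crop(S,200,110,220,180,3.4,"pics/s19.png")
go(.5085,-.116,.026,np.pi/2)
E
```

```text
time: 24.22
tool_pos: [0.4939, -0.1163, 0.0272]
tool_rot: [3.14, 0.0, 1.571]
contact_force: [-0.4, -0.1, -2.8]
opening: 0.0186
t 24.32 units [0.007 0.593 0.043] roll 0.0 rows>= 0.4 pos [ 493.7 -116.2   27.1] rot [3.141 0.    1.571] F [-0.6 -0.7 -2.2] open 18.7 q [-0.38  0.56  1.81  0.    0.77 -0.38]
```

View pics/w19.png

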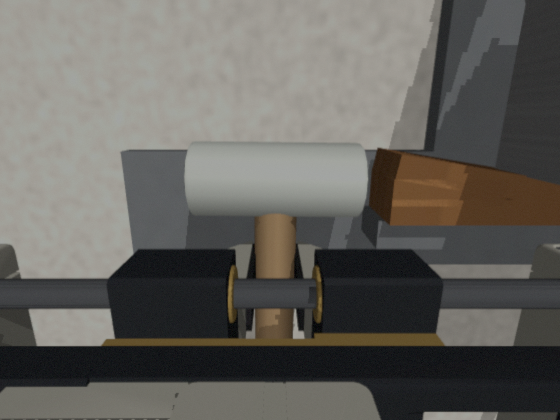

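View pics/s19.png

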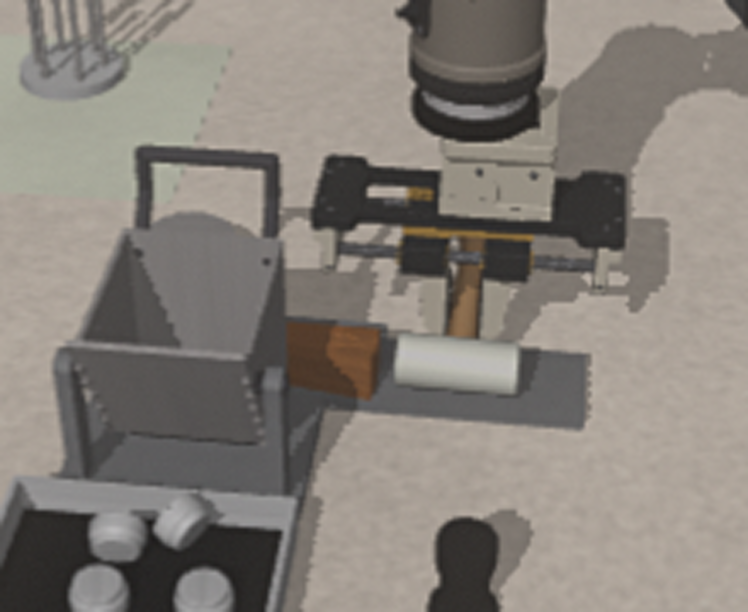

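```bash
python3 - <<'E'
import cv2
i=cv2.imread("pics/w19.png")
cv2.imwrite("pics/w19a.png",cv2.resize(i[120:290,340:560],None,fx=3.5,fy=3.5,interpolation=cv2.INTER_CUBIC))
E
```

```text
(no output)
```

View pics/w19a.png

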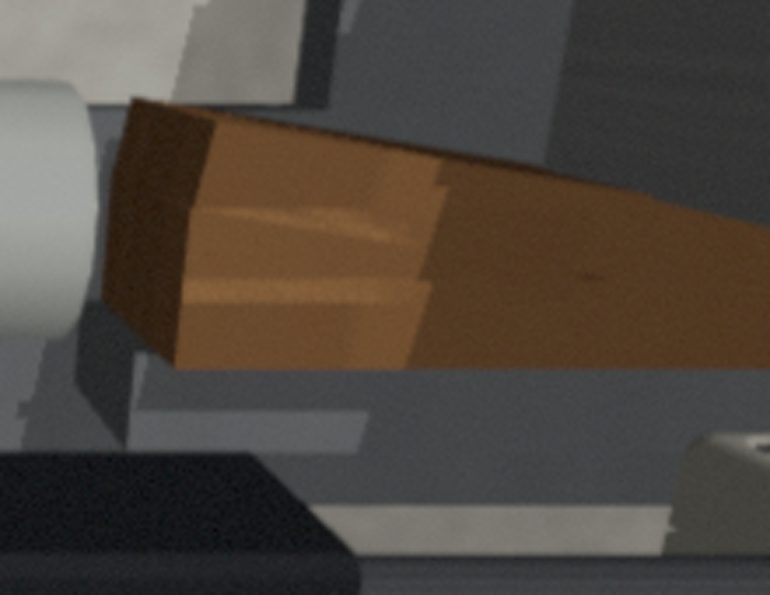

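```bash

python3 -m crank '{"claw":[0.1,0.1,0.1,0.1,0.1,0.1,0.1,0.1],"delta_pos":[[0,0.3,0],[0,0.55,0],[0,0.65,0],[0,0.75,0],[0,0.85,0],[0,0.95,0],[0,1.0,0],[0,1.0,0]],"roll":[0,0,0,0,0,0,0,0]}' 60
python3 -m crank '{"claw":[0.1,0.1,0.1,0.1,0.1,0.1,0.1,0.1],"delta_pos":[[0,0,0],[0,0.02,0],[0,0.04,0],[0,0.06,0],[0,0.08,0],[0,0.08,0],[0,0.08,0],[0,0.08,0]],"roll":[0,0,0,0,0,0,0,0]}' 60

```

```text
time: 24.98
tool_pos: [0.509, -0.116, 0.0244]
tool_rot: [-3.12, -0.002, 1.574]
contact_force: [-29.8, -10.7, 4.6]
opening: 0.0184
time: 25.65
tool_pos: [0.5094, -0.1163, 0.024]
tool_rot: [-3.117, -0.002, 1.575]
contact_force: [-32.8, -13.3, 3.4]
opening: 0.0181
```

```bash

python3 -m crank '{"claw":[0.1,0.1,0.1,0.1,0.1,0.1,0.1,0.1],"delta_pos":[[0,-0.4,0],[0,-0.9,0],[0,-1.6,0],[0,-2.3,0],[0,-2.3,-0.8],[0,-2.3,-1.6],[0,-2.3,-2.4],[0,-2.3,-2.6]],"roll":[0,0,0,0,0,0,0,0]}' 60
python3 - <<'E'
from h import *;from cell import robot
S=robot.read_camera("side");crop(S,200,110,220,180,3.4,"pics/s20.png")
go(.508,-.227,.088,3.006)
E
```

```text
time: 26.32
tool_pos: [0.4651, -0.1169, 0.0947]
tool_rot: [3.136, 0.002, 1.571]
contact_force: [0.5, -0.2, -2.1]
opening: 0.019
t 26.37 units [-4.406  1.72   0.269] roll -13.7 rows>= 2.8 pos [ 464.9 -116.9   94.3] rot [3.136e+00 2.000e-03 1.571e+00] F [ 1.   0.  -2.1] open 18.6 q [-0.41  0.42  1.83  0.    0.89 -0.41]
```

View pics/s20.png

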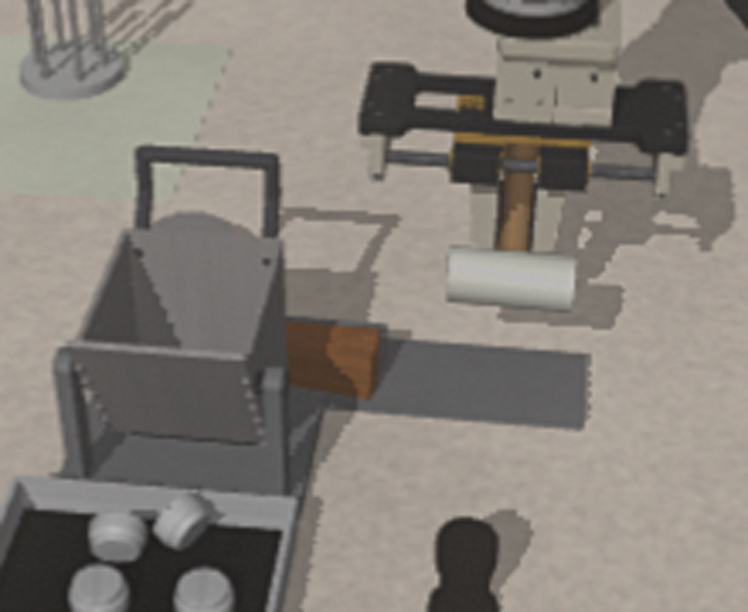

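```bash

python3 -m crank '{"claw":[0.1,0.1,0.1,0.1,0.1,0.1,0.1,0.1],"delta_pos":[[-0.8,0,0],[-1.8,0,0],[-2.8,0,0],[-3.8,0,0],[-4.4,0,0.8],[-4.4,0,1.6],[-4.4,0,2.4],[-4.4,0,2.9]],"roll":[0,0,0,0,0,0,0,0]}' 60
python3 - <<'E'
from h import *;from cell import robot
S=robot.read_camera("side");crop(S,300,80,200,180,3.4,"pics/s21.png")
go(.465,-.227,.007,np.pi/2)
E
```

```text
time: 27.03
tool_pos: [0.4616, -0.2257, 0.0163]
tool_rot: [-3.138, -0.002, 1.57]
contact_force: [-0.8, 0.5, -2.4]
opening: 0.0188
t 27.08 units [-0.083  0.172  0.305] roll -0.0 rows>= 0.2 pos [ 460.8 -224.9   14.7] rot [-3.136 -0.004  1.57 ] F [-1.2  0.  -4.5] open 18.5 q [-0.6   0.6   1.79  0.    0.76 -0.6 ]
```

View pics/s21.png

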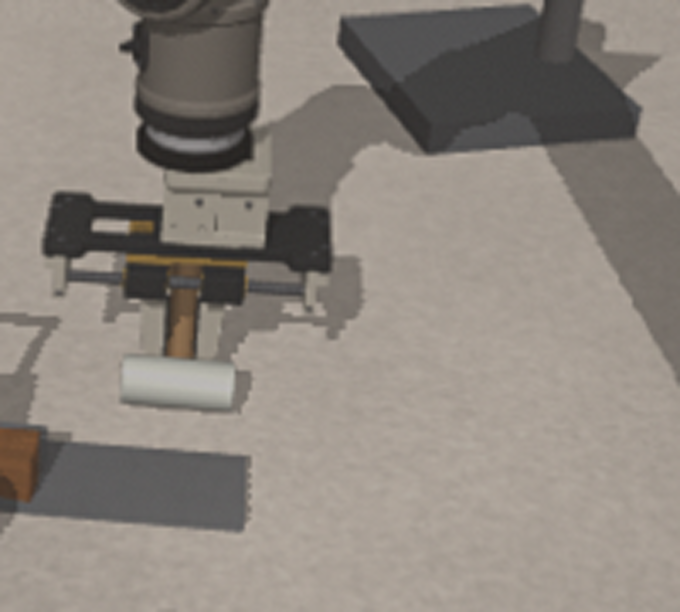

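Clear bench below. The pose was still settling when read (commanded z about 22 mm), so I will lower slowly, watching the force.

```bash

python3 -m crank '{"claw":[0.1,0.1,0.1,0.1,0.1,0.1,0.1,0.1],"delta_pos":[[0,0,0.05],[0,0,0.1],[0,0,0.15],[0,0,0.2],[0,0,0.25],[0,0,0.28],[0,0,0.28],[0,0,0.28]],"roll":[0,0,0,0,0,0,0,0]}' 60

```

```text
time: 27.75
tool_pos: [0.4629, -0.2262, 0.0126]
tool_rot: [3.141, 0.0, 1.571]
contact_force: [0.1, -0.2, -2.1]
opening: 0.0186
```

```bash

python3 -m crank '{"claw":[0.1,0.1,0.1,0.1,0.1,0.1,0.1,0.1],"delta_pos":[[0,0,0.04],[0,0,0.08],[0,0,0.12],[0,0,0.16],[0,0,0.19],[0,0,0.21],[0,0,0.22],[0,0,0.22]],"roll":[0,0,0,0,0,0,0,0]}' 60

```

```text
time: 28.42
tool_pos: [0.4628, -0.2261, 0.0069]
tool_rot: [-3.142, -0.0, 1.571]
contact_force: [-0.1, 0.1, -1.0]
opening: 0.0183
```

```bash

python3 -m crank '{"claw":[0.1,0.1,0.1,0.25,0.3,0.4,0.5,0.6],"delta_pos":[[0,0,0.02],[0,0,0.04],[0,0,0.04],[0,0,0.04],[0,0,0.04],[0,0,0.04],[0,0,0.04],[0,0,0.04]],"roll":[0,0,0,0,0,0,0,0]}' 10
python3 -m crank '{"claw":[0.6,0.6,0.6,0.6,0.6,0.6,0.6,0.6],"delta_pos":[[0,0,0],[0,0,-0.3],[0,0,-1],[0,0,-2],[0,0,-3.5],[0,0,-5],[0,0,-6.5],[0,0,-8]],"roll":[0,0,0,0,0,0,0,0]}' 10
python3 - <<'E'
from h import *;from cell import robot
s=robot.observe();print(s["tool_pos"],s["opening"],s["contact_force"])
cv2.imwrite("pics/w22.png",robot.read_camera("wrist")["color"])
cv2.imwrite("pics/s22.png",cv2.resize(robot.read_camera("side")["color"],None,fx=1.4,fy=1.4))
cv2.imwrite("pics/c22.png",cv2.resize(robot.read_camera("scene")["color"],None,fx=1.4,fy=1.4))
E
```

```text
time: 29.08
tool_pos: [0.4628, -0.2262, 0.0059]
tool_rot: [3.141, 0.0, 1.571]
contact_force: [0.1, -0.2, 0.3]
opening: 0.0428
time: 29.75
tool_pos: [0.4624, -0.2258, 0.2085]
tool_rot: [3.141, 0.0, 1.571]
contact_force: [1.2, -0.5, 0.5]
opening: 0.0553
[ 0.46236627 -0.22583249  0.20847745] 0.055300718105116664 [ 1.20930887 -0.4593044   0.51512828]
```

View pics/w22.png

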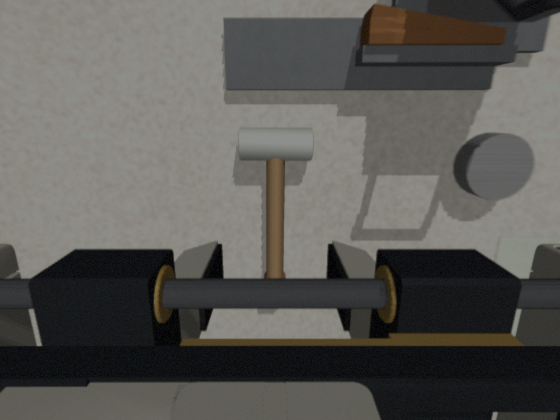

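View pics/s22.png

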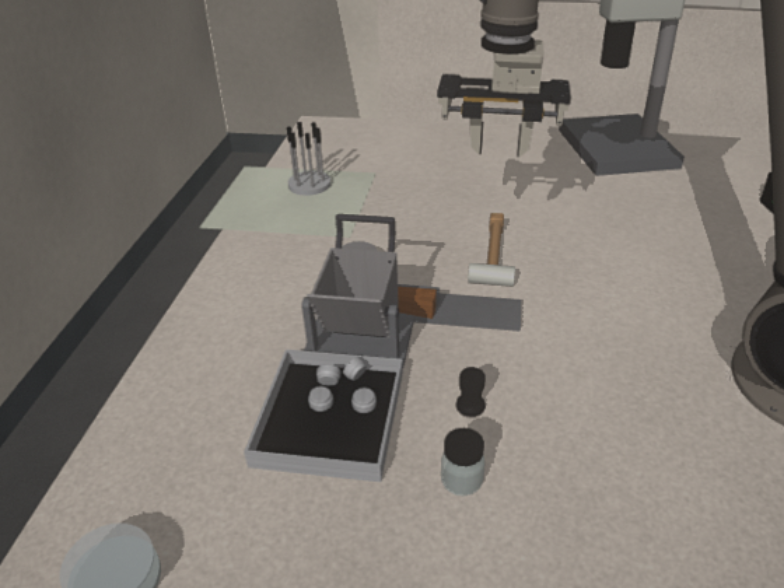

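View pics/c22.png

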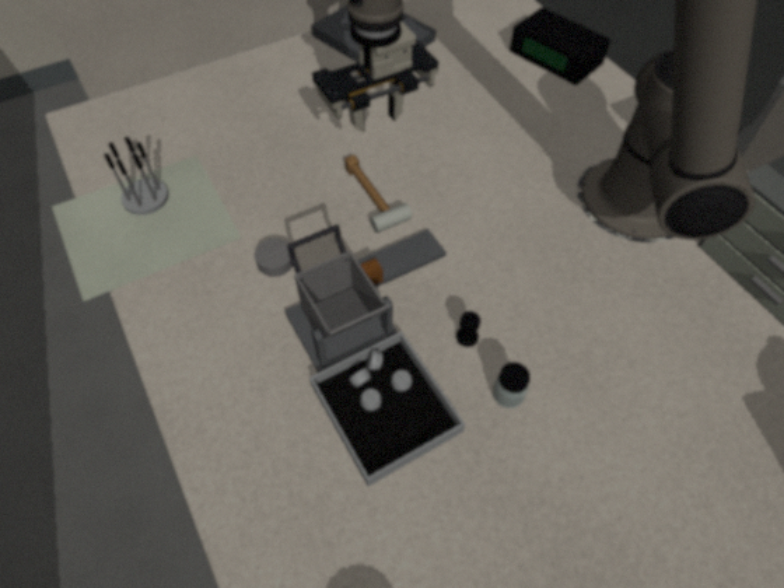

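```bash
python3 - <<'E'
from h import *;from cell import robot
D=robot.read_camera("side");crop(D,170,230,130,120,5,"pics/s23.png")
W=robot.read_camera("wrist");crop(W,210,0,350,110,2.2,"pics/w23.png")
a=cv2.imread("pics/side0.png");b=D["color"]
cv2.imwrite("pics/cmp5.png",np.hstack([cv2.resize(x[140:260,205:305],None,fx=3.8,fy=3.8) for x in(a,b)]))
E
```

```text
(no output)
```

View pics/s23.png

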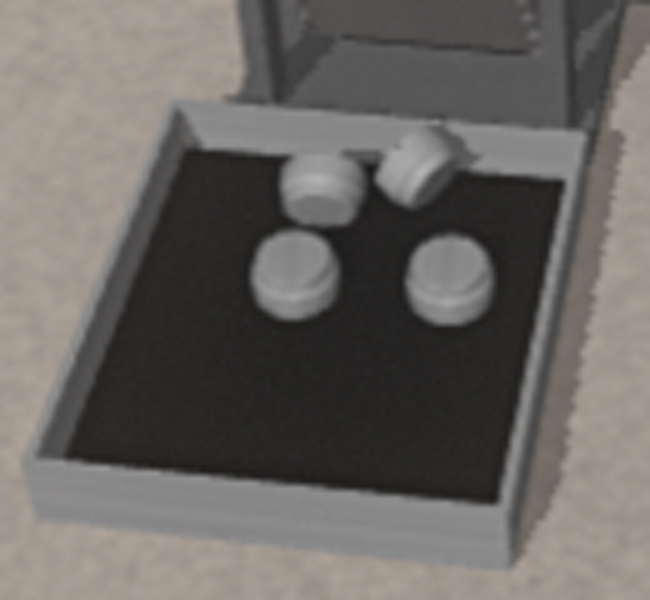

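View pics/w23.png

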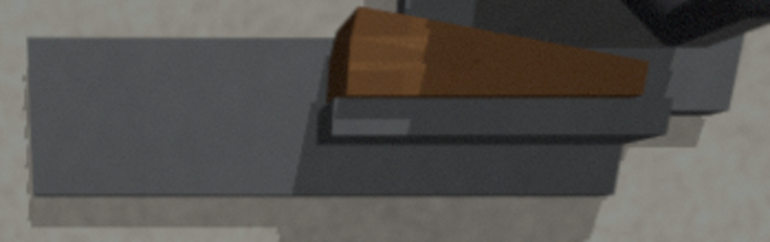

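View pics/cmp5.png

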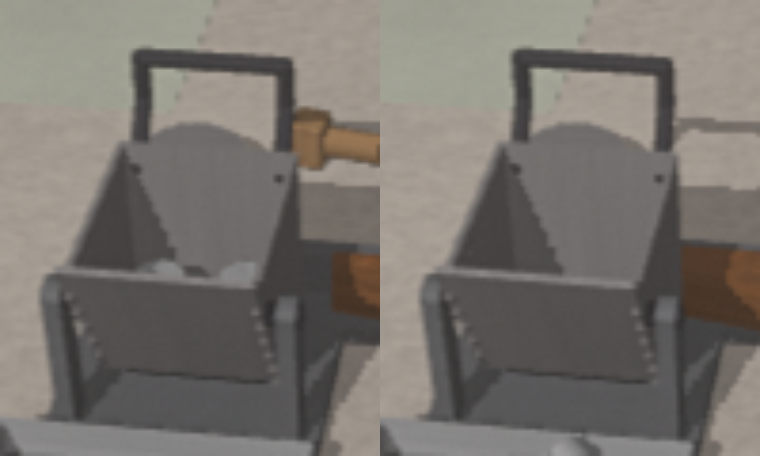

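```bash
python3 -c "
from cell import robot
print(robot.hand_in())"
```

```text
the job is handed in; nothing more can be done
None
```

I did the whole job in order and handed it in at about 30 s of the 72 s allowed. The hand-in gives no verdict.

- **Pan:** I gripped the bar, took the pan over to close to its 2.05 rad end stop and lowered it along the same arc. I pressed it down until the stop pushed back with about 7 N. In the last side picture it stands in the same place as at the start, and it is empty.
- **Holders:** All four are inside the tray. Two lie flat; the other two rest tilted against the tray's near wall, and they had not moved since they slid out.
- **Wedge:** I pressed it in with the mallet's head rather than swinging at it.
    - It first stuck slightly crooked. At about 25 N it held for 0.7 s, then it jumped 6 mm further and sat straight against the fence.
    - After that it stopped moving: under a second push, at 30 N and then 33 N, the tool moved under 0.5 mm.
    - It stayed in when I took the mallet away, about 62 mm past the gap's mouth by my estimate.
- **Mallet:** It lies flat and released on the bench near where it started, but turned about 80 degrees from its first position.
- **Loupe, jar and bench block:** The arm did not go to any of them, and they look unmoved in the last pictures.

The highest force I read was about 35 N. It came through the mallet and is well under the 120 N wrist limit. The gripper's body came within roughly 7 mm of the pan's bar arm by my estimate, with no sign of contact.

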